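Put the bearing drivers back in their tray

ROBOT

A 6-joint arm with a two-finger parallel gripper is mounted at the origin on a cart in front of the work surface, level with it; the furniture and walls round the work are solid. World frame = base frame: x ahead of the robot, y to its left, z up, the work surface at z = 0. Lengths are in m, angles in rad, forces in N, time in s.
With the tool pointing down it reaches from about 0.375 to 0.9 m from the base axis. Payload 3.1 kg.
Tool frame: the origin (TCP) lies on the centre line of the jaws, within the pads' length; the fingertips stand 14 mm ahead of it and the grasp point (between the pads) lies 5 mm behind it; z points along the fingers, y is the line along which they close (so a half turn about z gives the same grasp; the last joint's range is limited). The gripper opens to 87 mm and grips with 3 to 60 N. Pads are 19 mm wide; open, the fingers measure 117 mm over their backs; the gripper's body (75 mm by 190 mm) begins 51 mm behind the grasp point.
Start: joints at [0.941, 0.527, 1.433, -0, 1.181, -0.178], TCP at [0.273, 0.562, 0.197] pointing down, gripper open.
Joint ranges: [-3.08, 3.08], [-0.75, 2.2], [0.22, 2.44], [-1.43, 4.57], [0, 2.65], [-2.85, 2.85]. Speed limits (rad/s): [2.79, 2.79, 3.14, 3.14, 3.14, 3.14].

INTERFACE

Orientations are given as a unit quaternion [x, y, z, w].
In Python, from rig import robot gives the robot as it stands.
- The arm moves only by the tool move_arm, never from a script. Its argument "commands" is a list of rows, each an object with "hand": the finger opening in cm, from 0 to 8.7; "travel": the shift along the tool's x, y, z in cm, a list of three; "twist": the turn, a rotation vector about the tool's x, y, z in degrees, a list of three. In form: [{"hand": hand, "travel": [dx, dy, dz], "twist": [wx, wy, wz]}, ...]. A call has 1 to 5 rows; each row shifts and turns the commanded pose from where the row before left it, along the tool's axes as they then stand; what a row does not reach is not made up. A row lasts 1/12 s, in which the tool goes at most 41.7 mm and 7.16 degrees, less where a joint would pass 70% of its speed; a pose out of reach is approached as far as the arm can. A call is refused whole if a number of a shift passes 4.17 or a number of a turn 7.16, either way. A call with a gripper value outside its range is refused whole. The fingers move at their own pace and stop on an object; "force" is the grip in N (left out, the last holds). Time passes only in rows, so rows that do not move let the fingers close. It gives the time, the measured TCP pose, the force, the opening and the grip force at its end, in the units of the state.
- robot.get_obs(): the state, without advancing time (a new reading comes with each control period).
- robot.camera(name): name is "scene" or "side" or "wrist"; returns a dict with "frame" (480x640x3 uint8, red, green, blue), "fov_y" (degrees; the focal length in pixels is half the picture's height over the tangent of half this angle, whatever the lens; pixels are square), "cx", "cy" (the principal point, pixels), "extrinsics" (4x4, takes a point from camera to world coordinates); the wrist camera has in their place "T_tool_cam" (4x4, takes a point from camera to tool coordinates, whose origin is the TCP and whose axes are the flange's). Camera axes: x right, y down, z forward; pixel columns grow to the right and rows downward; lengths in m; the calibration is good to about 2 mm. A picture is of the moment at which its call begins: read the wrist's pose just before it. There is no depth.
- robot.hand_in(): hands the job in; it is judged then, once.
The state is a dict: "time": time; "q": joint angles; "joint_velocities": joint speeds; "joint_torque": joint torques, N m; "position": TCP position; "tool_rot": TCP orientation; "ft_force": force on the tool from outside, world axes, zero at the start; "moment": the same for the moment, N m; "grip_width": finger opening in m; "grip_force": force on a finger pad.
Only numpy, scipy, OpenCV 4.12 (cv2) and the standard library are available. Lean on these libraries where they do the work, as an engineer would, in place of code of your own. Each camera call takes 0.05 s, during which the arm holds its last target. There are 200 camera calls.

TASK

The bearing drivers are still piled on the two studs of the wooden caddy. Put the set away: take the piles apart from the top and lay each of the five aluminium discs flat, right down in the one round pocket of the tray that fits it snugly, so that none ends up in a pocket too large for it. Leave the other tools on the bench where they lie.

Things in the scene. Friction and masses are not known exactly. Their poses are not given: they have to be found in the camera images.
- driver_24: Bearing driver: flat aluminium disc, 24 mm diameter, 16 mm thick, plain rim, 13 mm hole through its centre, about 14 g. Origin: centre of its underside, z up; same at any yaw. Starts in a pile on one of the wooden caddy's two upright steel studs. It tops the only pile of three. A disc must be lifted straight up until clear of the stud.
- driver_35: Bearing driver: flat aluminium disc, 35 mm diameter, 16 mm thick, plain rim, 13 mm hole through its centre, about 36 g. Origin: centre of its underside, z up; same at any yaw. Starts in a pile on one of the wooden caddy's two upright steel studs. It lies second from below, on either stud. Smaller always lies on larger.
- driver_45: Bearing driver: flat aluminium disc, 45 mm diameter, 16 mm thick, plain rim, 13 mm hole through its centre, about 63 g. Origin: centre of its underside, z up; same at any yaw. Starts in a pile on one of the wooden caddy's two upright steel studs. It lies second from below, on either stud. Studs 9.6 mm thick, 110 mm apart, tops 64 mm above the bench.
- driver_55: Bearing driver: flat aluminium disc, 55 mm diameter, 16 mm thick, plain rim, 13 mm hole through its centre, about 97 g. Origin: centre of its underside, z up; same at any yaw. Starts in a pile on one of the wooden caddy's two upright steel studs. It lies lowest on either stud, on the caddy's wood (fixed, 204 x 86 mm, 18 mm high).
- driver_65: Bearing driver: flat aluminium disc, 65 mm diameter, 16 mm thick, plain rim, 13 mm hole through its centre, about 138 g. Origin: centre of its underside, z up; same at any yaw. Starts in a pile on one of the wooden caddy's two upright steel studs. It lies lowest on either stud, on the caddy's wood, 18 mm above the bench.
- pocket_24: Grey insert, 92 x 92 x 12 mm, one cell of the fixed black tray (2 x 3 cells, 94 mm apart, its rim level with the inserts); centred in it a round dark-floored pocket 31 mm wide, 5 mm deep, mouth bevelled to 39 mm, for the 24 mm driver. Origin: centre of its underside, 4 mm above the bench, z up; pocket floor 7 mm above it. A driver in it stands 11 mm proud.
- pocket_35: Grey insert, 92 x 92 x 12 mm, one cell of the fixed black tray (2 x 3 cells, 94 mm apart, its rim level with the inserts); centred in it a round dark-floored pocket 42 mm wide, 5 mm deep, mouth bevelled to 50 mm, for the 35 mm driver. Origin: centre of its underside, 4 mm above the bench, z up; pocket floor 7 mm above it. 
- pocket_45: Grey insert, 92 x 92 x 12 mm, one cell of the fixed black tray (2 x 3 cells, 94 mm apart, its rim level with the inserts); centred in it a round dark-floored pocket 52 mm wide, 5 mm deep, mouth bevelled to 60 mm, for the 45 mm driver. Origin: centre of its underside, 4 mm above the bench, z up; pocket floor 7 mm above it. 
- pocket_55: Grey insert, 92 x 92 x 12 mm, one cell of the fixed black tray (2 x 3 cells, 94 mm apart, its rim level with the inserts); centred in it a round dark-floored pocket 62 mm wide, 5 mm deep, mouth bevelled to 70 mm, for the 55 mm driver. Origin: centre of its underside, 4 mm above the bench, z up; pocket floor 7 mm above it. The sixth cell holds two nuts and is no target.
- pocket_65: Grey insert, 92 x 92 x 12 mm, one cell of the fixed black tray (2 x 3 cells, 94 mm apart, its rim level with the inserts); centred in it a round dark-floored pocket 72 mm wide, 5 mm deep, mouth bevelled to 80 mm, for the 65 mm driver. Origin: centre of its underside, 4 mm above the bench, z up; pocket floor 7 mm above it. A steel driver handle lies in the tray's near side, 27 mm high.
- hammer: Claw hammer, about 311 x 135 mm, lying at the right end of the work; a bystander. Origin: middle of its underside.
- pliers: Pliers with red grips, 178 x 64 mm, lying at the left end; a bystander.
- tape_measure: Yellow tape measure standing on its edge, 35 x 84 mm, 64 mm high, behind the work; a bystander.
There are look-alikes about, which are no part of the job. What is shaped like the driver_45 but pink or turquoise is not meant.

How it is judged:
By the outcome, as a careful person would: the job done as asked, in the order asked, and still so for the second after the job is handed in, with the robot touching nothing.
It also fails if it takes over 109 s, if anything falls off the work surface, if the arm or the gripper's body presses on something with over 40 N, if the wrist force passes 120 N, or if a joint passes its speed limit or range.

## Working session

There is one attempt and no reset: what is moved stays moved. The work goes in short steps, Python scripts to look and compute and a tool call to move; the robot and the scene stay as the last step left them, time stands still between calls to the robot, and variables do not carry over. Pictures are saved under pics/ and viewed, at most 14 in all, crops included, and the job is handed in when it is done.

Besides the shell and the picture viewer there is one more tool, called after "Request:" as name([rows], argument=value, ...), one row to a line, values as JSON. move_arm: Moves the arm, as the interface text tells. Its arguments: {"type":"object","properties":{"commands":{"type":"array"},"force":{"type":"number"}},"required":["commands"]}

```bash
mkdir -p pics; ls
python3 - <<'E'
from rig import robot
import cv2,numpy as np,pickle
o=robot.get_obs();print(o)
d={}
for n in("scene","side"):
    c=robot.camera(n);d[n]=c
    cv2.imwrite(f"pics/{n}0.png",c["frame"][:,:,::-1]);print(n,c["fov_y"],c["cx"],c["cy"],c["extrinsics"].round(3).tolist())
c=robot.camera("wrist");d["wrist"]=c;print(c["fov_y"],c["T_tool_cam"].round(3).tolist())
cv2.imwrite("pics/w0.png",c["frame"][:,:,::-1])
pickle.dump(d,open("c0.pkl","wb"))
E
```

```text
pics
{'time': 0.0, 'q': array([ 9.40507568e-01,  5.28473556e-01,  1.43390548e+00, -6.36193471e-06,
        1.18137020e+00, -1.78508941e-01]), 'joint_velocities': array([ 0.00018635,  0.00102875, -0.00156215, -0.00056691, -0.00020702,
        0.00015817]), 'joint_torque': array([-1.60091059e-05, -4.40025187e+01, -1.76596588e+01,  6.34339848e-02,
        5.80392906e-02, -1.50020733e-04]), 'position': array([0.27236642, 0.56166201, 0.19616613]), 'tool_rot': array([ 2.23972441e-01,  9.74594881e-01, -9.92470212e-04, -4.21565841e-04]), 'ft_force': array([-0.60263552,  0.16998813, -1.23279452]), 'moment': array([ 0.00624985,  0.0264626 , -0.00715177]), 'grip_force': 0.0, 'grip_width': 0.0869679169305838}
scene 47.43802299752571 323.2906217005049 235.20021039140315 [[-0.634, -0.373, 0.678, -0.7], [-0.773, 0.335, -0.539, 0.994], [-0.026, -0.865, -0.501, 0.969], [0.0, 0.0, 0.0, 1.0]]
side 45.19482644669424 311.23073629838603 236.93979397287703 [[-0.962, -0.133, 0.238, 0.195], [-0.272, 0.541, -0.796, 1.157], [-0.023, -0.83, -0.557, 0.905], [0.0, 0.0, 0.0, 1.0]]
58.45347438903271 [[0.001, -0.956, -0.292, 0.079], [1.0, 0.001, -0.0, -0.0], [0.001, -0.292, 0.956, -0.187], [0.0, 0.0, 0.0, 1.0]]
```

View pics/scene0.png

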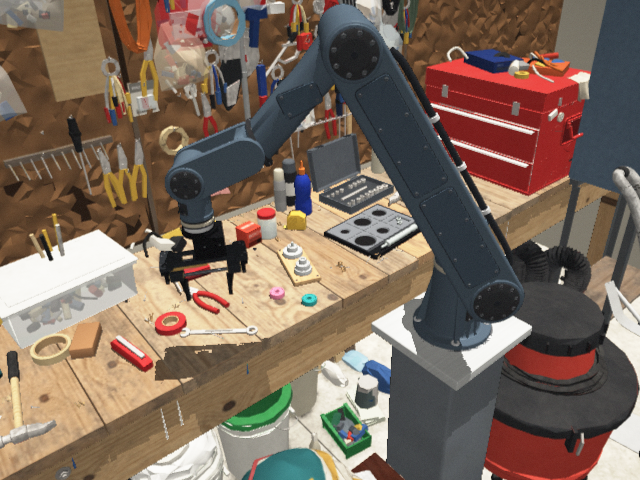

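View pics/side0.png

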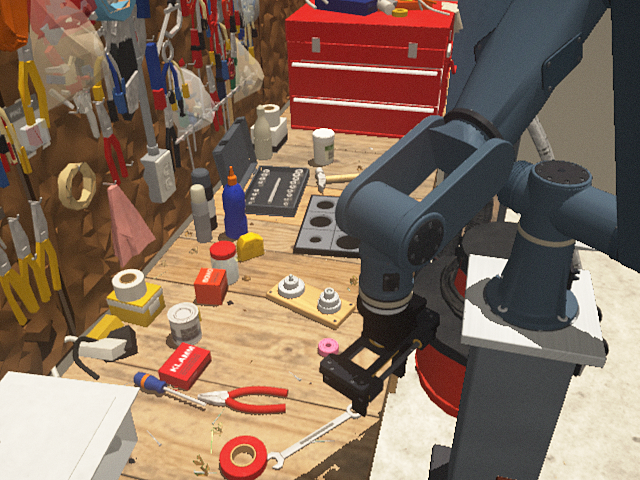

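View pics/w0.png

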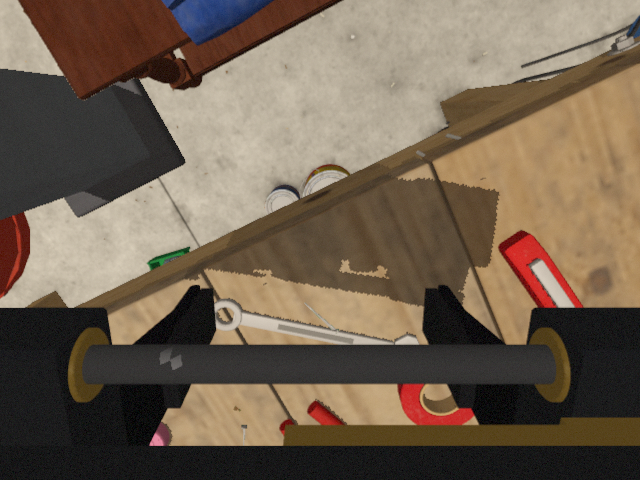

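The scene view shows the caddy near (298,265) and the tray near (370,230). Look-alikes are a pink disc at (277,294) and a turquoise one at (309,299). In the side view the piles are at (290,287) and (329,298), and the pink disc is at (328,346). Next I'll take close crops.

Run:
```python
import cv2,numpy as np,pickle
d=pickle.load(open("c0.pkl","rb"))
a=d["scene"]["frame"][195:315,260:425,::-1];b=d["side"]["frame"][190:340,255:375,::-1]
a=cv2.resize(a,(480,349),interpolation=3);b=cv2.resize(b,(320,400),interpolation=3)
im=np.zeros((400,800,3),np.uint8);im[:349,:480]=a;im[:,480:]=b
cv2.imwrite("pics/crop0.png",im)
```

```text
(no output)
```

View pics/crop0.png

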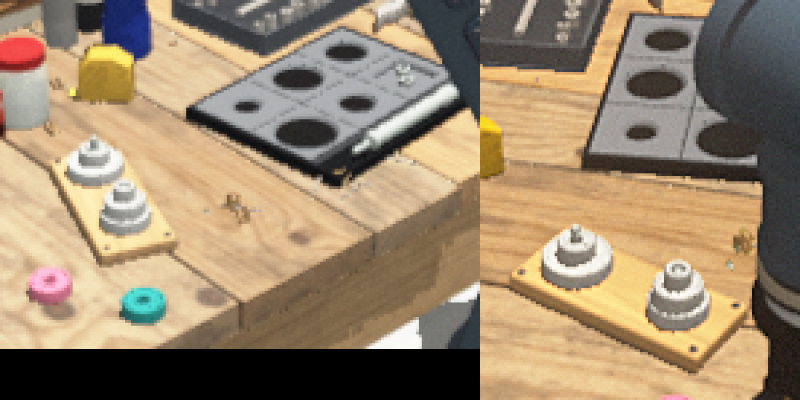

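The crop shows the far pile (2 discs, large base) at scene px (293,243). The near pile of three is at (303,259), topped by the small disc. Tray pockets run from px (345,231) to (379,213) in the far row and (365,241) to (398,220) in the near row, where the nuts are. The pink and turquoise rings lie loose on the bench, so I'm excluding them.

```bash
cat > h.py <<'E'
import cv2,numpy as np,pickle
from scipy.spatial.transform import Rotation as R
def K(c):
    f=240/np.tan(np.radians(c["fov_y"]/2)); return f,c.get("cx",320),c.get("cy",240)
def ext(c,o=None):
    if "extrinsics" in c: return c["extrinsics"]
    T=np.eye(4);T[:3,:3]=R.from_quat(o["tool_rot"]).as_matrix();T[:3,3]=o["position"];return T@c["T_tool_cam"]
def cast(c,uv,z,o=None):
    f,cx,cy=K(c);E=ext(c,o);r=E[:3,:3]@[(uv[0]-cx)/f,(uv[1]-cy)/f,1]
    return E[:3,3]+r*(z-E[2,3])/r[2]
def proj(c,p,o=None):
    f,cx,cy=K(c);q=np.linalg.inv(ext(c,o))@[*p,1];return np.array([cx+f*q[0]/q[2],cy+f*q[1]/q[2]])
def move(o,p,yaw_y=None):
    "tool-frame travel in cm to world p, and twist about z (deg) to bring tool y to world angle yaw_y (mod 180)"
    M=R.from_quat(o["tool_rot"]).as_matrix();t=M.T@(np.array(p)-o["position"])*100
    a=np.degrees(np.arctan2(M[1,1],M[0,1]));tw=None
    if yaw_y is not None: tw=-((yaw_y-a+90)%180-90)
    return t.round(2),a.round(2),tw
E
python3 - <<'E'
from h import *
d=pickle.load(open("c0.pkl","rb"));s=d["scene"];S=d["side"]
for n,uv,z in[("far top",(292.7,243),.064),("near top",(302.6,259),.066)]+[("c",u,.016) for u in[(378.9,212.9),(362.1,222.2),(344.6,231.4),(398.5,219.8),(382.4,230.4),(364.8,240.7)]]:print(n,cast(s,uv,z).round(3))
# side: crop scale 320/120
for n,uv,z in[("far",(95,230),.064),("near",(197,268),.066)]+[("c",u,.016) for u in[(188,40),(175,84),(161,132),(245,140)]]:
    print(n,cast(S,(255+uv[0]/2.667,190+uv[1]/2.667),z).round(3))
print(d["wrist"]["cx"],d["wrist"]["cy"])
E
```

```text
far top [0.553 0.125 0.064]
near top [0.452 0.161 0.066]
c [ 0.58  -0.293  0.016]
c [ 0.569 -0.197  0.016]
c [ 0.561 -0.106  0.016]
c [ 0.494 -0.308  0.016]
c [ 0.477 -0.209  0.016]
c [ 0.467 -0.115  0.016]
far [0.556 0.129 0.064]
near [0.454 0.161 0.066]
c [ 0.58  -0.29   0.016]
c [ 0.57  -0.196  0.016]
c [ 0.56  -0.104  0.016]
c [ 0.473 -0.11   0.016]
318.73460098661116 238.17681608294114
```

Request:
move_arm([
  {"hand": 8.7, "travel": [-3.3, -1.8, -0.5], "twist": [0, 0, 0]},
  {"hand": 8.7, "travel": [-3.3, -1.8, -0.5], "twist": [0, 0, 0]},
  {"hand": 8.7, "travel": [-3.3, -1.8, -0.5], "twist": [0, 0, 0]},
  {"hand": 8.7, "travel": [-3.3, -1.8, -0.5], "twist": [0, 0, 0]},
  {"hand": 8.7, "travel": [-3.3, -1.8, -0.5], "twist": [0, 0, 0]},
])

```text
time: 0.57
position: [0.3824, 0.4078, 0.2221]
tool_rot: [0.224, 0.975, -0.0, -0.0]
ft_force: [0.9, 0.9, 0.3]
grip_width: 0.0872
grip_force: 0.0
```

Request:
move_arm([
  {"hand": 8.7, "travel": [-3.3, -1.8, -0.5], "twist": [0, 0, 0]},
  {"hand": 8.7, "travel": [-3.3, -1.8, -0.5], "twist": [0, 0, 0]},
  {"hand": 8.7, "travel": [-3.3, -1.8, -0.5], "twist": [0, 0, 0]},
  {"hand": 8.7, "travel": [-3.3, -1.8, -0.5], "twist": [0, 0, 0]},
  {"hand": 8.7, "travel": [-3.3, -1.8, -0.5], "twist": [0, 0, 0]},
])

```text
time: 0.98
position: [0.4917, 0.2546, 0.2472]
tool_rot: [0.224, 0.975, -0.0, -0.0]
ft_force: [1.1, 0.3, 0.8]
grip_width: 0.0872
grip_force: 0.0
```

Request:
move_arm([
  {"hand": 8.7, "travel": [-3.3, -1.8, -0.5], "twist": [0, 0, 0]},
  {"hand": 8.7, "travel": [-3.3, -1.8, -0.5], "twist": [0, 0, 0]},
  {"hand": 8.7, "travel": [-3, -1.8, -0.5], "twist": [0, 0, -3.8]},
  {"hand": 8.7, "travel": [0, 0, 0], "twist": [0, 0, -3.8]},
  {"hand": 8.7, "travel": [0, 0, 0], "twist": [0, 0, 0]},
])

```text
time: 1.4
position: [0.5551, 0.1638, 0.262]
tool_rot: [0.16, 0.987, 0.0, 0.0]
ft_force: [-0.5, 1.1, -0.5]
grip_width: 0.0868
grip_force: 0.0
```

Run:
```python
from h import *
from rig import robot
o=robot.get_obs();c=robot.camera("wrist");pickle.dump((o,c),open("w1.pkl","wb"))
print(o["time"],o["position"],o["joint_velocities"].round(3)[:3])
cv2.imwrite("pics/w1.png",c["frame"][:,:,::-1])
for p in[(.452,.161,.066),(.555,.127,.064)]:print(proj(c,p,o))
```

```text
1.4 [0.5551222  0.16375624 0.26199883] [ 0.05  -0.009  0.038]
[277.56901573  84.96010541]
[281.33374765 210.12008425]
```

View pics/w1.png

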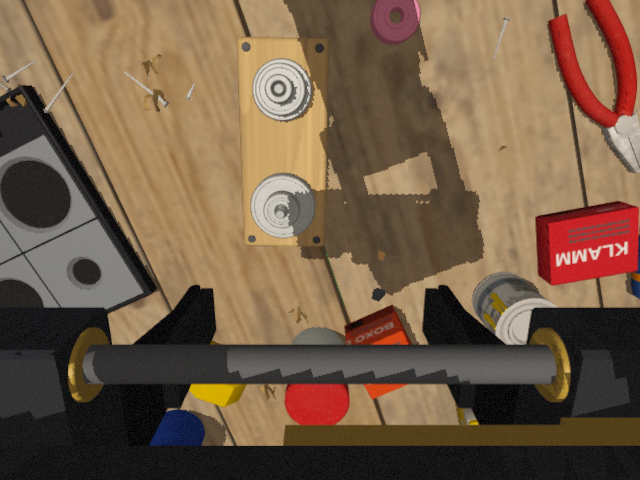

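The wrist picture shows the caddy with the near pile at (280,89) and the far pile at (282,206). The pink ring is at (396,15) and the tray is on the left. Next, an enlarged crop to read the second-layer sizes and centre the studs.

Run:
```python
from h import *
o,c=pickle.load(open("w1.pkl","rb"))
im=c["frame"][45:245,235:335,::-1].copy()
im=np.hstack([cv2.resize(im[:95],None,fx=4,fy=4,interpolation=3),cv2.resize(im[105:],None,fx=4,fy=4,interpolation=3)])if 0 else np.hstack([cv2.resize(im[5:95],None,fx=4,fy=4,interpolation=3),cv2.resize(im[110:200],None,fx=4,fy=4,interpolation=3)])
cv2.imwrite("pics/w1c.png",im)
```

```text
(no output)
```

View pics/w1c.png

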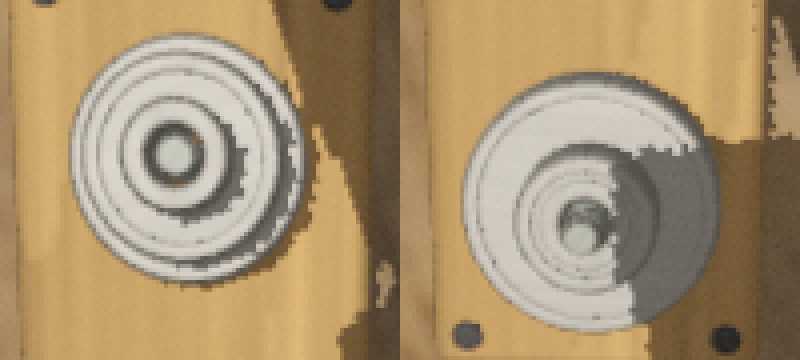

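Near pile, from the bottom: 55, 45, 24. Far pile: 65, 35. The 24's hole is at wrist px (278.5,88.3) and the 35's hole at (281,211).

Run:
```python
from h import *
o,c=pickle.load(open("w1.pkl","rb"))
a=cast(c,(278.5,88.3),.066,o);b=cast(c,(281.2,211.2),.05,o);b2=cast(c,(280.8,214.4),.064,o)
print(a,b,b2,np.linalg.norm((a-b)[:2]))
# base discs top faces: near 55 z=.034 crop circle (187,157); far 65 (591,202)
print(cast(c,(235+187/4,50+155/4),.032,o),cast(c,(235+191/4,155+202/4),.032,o))
T=ext(c,o);print(T.round(3).tolist())
print(move(o,[a[0],a[1],.12],71.6))
```

```text
[0.45474442 0.16083648 0.066     ] [0.55868679 0.12428613 0.05      ] [0.55865422 0.12515708 0.064     ] 0.11018141677615
[0.45382474 0.16108689 0.032     ] [0.55726419 0.12482732 0.032     ]
[[0.316, 0.907, 0.277, 0.48], [0.949, -0.302, -0.093, 0.188], [-0.0, 0.292, -0.956, 0.449], [0.0, 0.0, 0.0, 1.0]]
(array([ 9.43, -3.45, 14.2 ]), np.float64(71.55), np.float64(-0.04630761559147345))
```

Request:
move_arm([
  {"hand": 4.6, "travel": [1.87, -0.69, 2.84], "twist": [0, 0, 0]},
  {"hand": 4.6, "travel": [1.87, -0.69, 2.84], "twist": [0, 0, 0]},
  {"hand": 4.6, "travel": [1.87, -0.69, 2.84], "twist": [0, 0, 0]},
  {"hand": 4.6, "travel": [1.87, -0.69, 2.84], "twist": [0, 0, 0]},
  {"hand": 4.6, "travel": [1.87, -0.69, 2.84], "twist": [0, 0, 0]},
])

```text
time: 1.87
position: [0.4521, 0.1635, 0.1193]
tool_rot: [0.159, 0.987, 0.0, -0.0]
ft_force: [0.0, -0.4, -0.6]
grip_width: 0.0616
grip_force: 0.0
```

Request:
move_arm([
  {"hand": 4.6, "travel": [0, 0, 0], "twist": [0, 0, 0]},
  {"hand": 4.6, "travel": [0, 0, 0], "twist": [0, 0, 0]},
  {"hand": 4.6, "travel": [0, 0, 0], "twist": [0, 0, 0]},
])

```text
time: 2.12
position: [0.4557, 0.1633, 0.1209]
tool_rot: [0.159, 0.987, 0.0, 0.001]
ft_force: [1.4, 0.2, 0.4]
grip_width: 0.0477
grip_force: 0.0
```

Run:
```python
from h import *
from rig import robot
o=robot.get_obs();c=robot.camera("wrist");pickle.dump((o,c),open("w2.pkl","wb"))
print(o["time"],o["position"],move(o,[.4543,.161,.0705],71.6))
cv2.imwrite("pics/w2.png",c["frame"][:,:,::-1])
```

```text
2.1167 [0.45565787 0.16328316 0.12089503] (array([ 0.07, -0.27,  5.04]), np.float64(71.75), np.float64(0.14714316672566952))
```

View pics/w2.png

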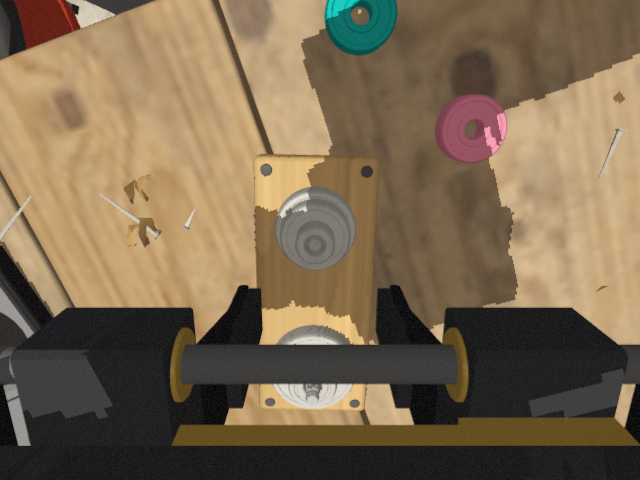

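The 24 is now under the gripper, its hole at px (315,245), and the fingers are clear. I'll check the cast from this closer view.

Run:
```python
from h import *
o,c=pickle.load(open("w2.pkl","rb"))
print(cast(c,(315,244.5),.065,o))
```

```text
[0.45396293 0.16108978 0.065     ]
```

Request:
move_arm([
  {"hand": 4.6, "travel": [0.1, -0.25, 2.5], "twist": [0, 0, 0]},
  {"hand": 4.6, "travel": [0, 0, 2.5], "twist": [0, 0, 0]},
  {"hand": 4.6, "travel": [0, 0, 0], "twist": [0, 0, 0]},
  {"hand": 4.6, "travel": [0, 0, 0], "twist": [0, 0, 0]},
], force=12)

```text
time: 2.5
position: [0.4536, 0.1604, 0.0705]
tool_rot: [0.159, 0.987, 0.0, 0.0]
ft_force: [0.8, -0.1, -0.3]
grip_width: 0.046
grip_force: 0.0
```

Request:
move_arm([
  {"hand": 1.8, "travel": [0, 0, 0], "twist": [0, 0, 0]},
  {"hand": 1.8, "travel": [0, 0, 0], "twist": [0, 0, 0]},
  {"hand": 1.8, "travel": [0, 0, 0], "twist": [0, 0, 0]},
  {"hand": 1.8, "travel": [0, 0, 0], "twist": [0, 0, 0]},
  {"hand": 1.8, "travel": [0, 0, 0], "twist": [0, 0, 0]},
])

```text
time: 2.92
position: [0.4531, 0.1604, 0.0709]
tool_rot: [0.159, 0.987, 0.0, 0.001]
ft_force: [0.2, 0.4, 0.4]
grip_width: 0.0219
grip_force: 0.0
```

Request:
move_arm([
  {"hand": 1.8, "travel": [0, 0, 0], "twist": [0, 0, 0]},
  {"hand": 1.8, "travel": [0, 0, 0], "twist": [0, 0, 0]},
])

```text
time: 3.08
position: [0.4527, 0.1603, 0.0704]
tool_rot: [0.159, 0.987, 0.0, 0.0]
ft_force: [0.3, -0.2, -0.4]
grip_width: 0.0188
grip_force: 0.0
```

The grasp missed: the opening is 19 mm with no force. I'll look.

Run:
```python
from h import *
from rig import robot
o=robot.get_obs();c=robot.camera("wrist");pickle.dump((o,c),open("w3.pkl","wb"));s=robot.camera("side");q=robot.camera("scene")
print(proj(c,[.4542,.161,.066],o),proj(c,[.4542,.161,.064],o))
a=cv2.resize(c["frame"][150:400,200:440,::-1],None,fx=1.6,fy=1.6)
b=cv2.resize(s["frame"][270:330,290:370,::-1],(400,300));d=cv2.resize(q["frame"][235:295,260:340,::-1],(400,300))
im=np.zeros((600,784,3),np.uint8);im[:400,:384]=a;im[:300,384:]=b;im[300:,384:]=d
cv2.imwrite("pics/w3.png",im)
```

```text
[321.97856619 281.83682846] [321.95035801 280.23167324]
```

View pics/w3.png

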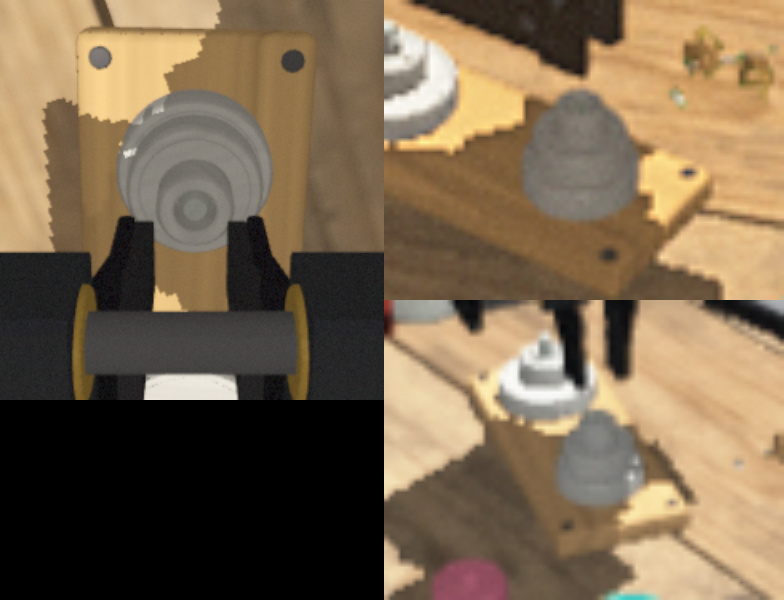

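The pile is intact, but the fingers stand beyond it, toward the far pile. The side view shows a tip at (330,284) and the scene view shows tips at (298,252) and (306,250). I'll triangulate the true finger position.

Run:
```python
from h import *
from rig import robot
d=pickle.load(open("c0.pkl","rb"));s=d["scene"];S=d["side"]
o=robot.get_obs();print(o["position"],o["q"].round(3),R.from_quat(o["tool_rot"]).as_matrix().round(3).tolist())
def tri(u,v):
    P=[]
    for c in(s,S):
        f,cx,cy=K(c);P.append(np.array([[f,0,cx],[0,f,cy],[0,0,1]])@np.linalg.inv(c["extrinsics"])[:3])
    X=cv2.triangulatePoints(P[0],P[1],np.array(u,float),np.array(v,float));return (X[:3]/X[3]).ravel()
print(tri((298,252),(330,284)),tri((306,250),(330,284)))
for dz in(0,.014):
  for t in[(.4527,.1603,.0704-.014)]:
    print("expected tip px",proj(s,t),proj(S,t))
```

```text
[0.45253167 0.16029607 0.07013294] [ 0.107  0.548  1.905  0.     0.688 -1.145] [[-0.95, 0.314, -0.0], [0.314, 0.95, 0.0], [0.0, -0.0, -1.0]]
[0.44605736 0.18143174 0.10258115] [0.4544773  0.1486705  0.08415323]
expected tip px [302.90652937 261.42651287] [329.55574284 293.77699476]
expected tip px [302.90652937 261.42651287] [329.55574284 293.77699476]
```

Run:
```python
from h import *
d=pickle.load(open("c0.pkl","rb"));s=d["scene"];S=d["side"]
p=np.array([.2724,.5617,.1962]);M=R.from_quat([.224,.9746,-.001,-.0004]).as_matrix()
for x in(-.0095,.0095):
  for y in(-.0435,.0435,):
    for z in (.014,-.013): print(x,y,z,proj(s,p+M@[x,y,z]).round(1),proj(S,p+M@[x,y,z]).round(1))
a=cv2.resize(s["frame"][235:310,150:260,::-1],(440,300));b=cv2.resize(S["frame"][340:420,310:400,::-1],(338,300))
cv2.imwrite("pics/tips.png",np.hstack([a,b]))
```

```text
-0.0095 -0.0435 0.014 [230.1 303.6] [389.3 389.8]
-0.0095 -0.0435 -0.013 [228.8 294.4] [390.1 378.1]
-0.0095 0.0435 0.014 [193.  309.7] [355.9 423.8]
-0.0095 0.0435 -0.013 [191.3 300.4] [356.2 412. ]
0.0095 -0.0435 0.014 [230.8 308.4] [399.1 395.8]
0.0095 -0.0435 -0.013 [229.5 299.1] [400.2 384.1]
0.0095 0.0435 0.014 [193.2 314.6] [365.9 430.6]
0.0095 0.0435 -0.013 [191.5 305.3] [366.4 418.9]
```

View pics/tips.png

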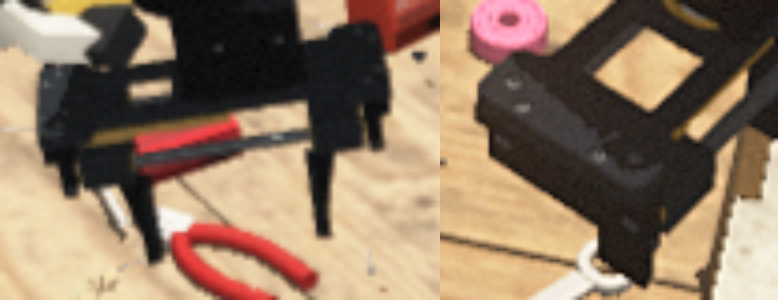

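The tips (scene px (188.7,300.5) and (230.5,293.7), side px (363,416)) stand about 28 mm higher than the nominal tool data says. I'll use the seen offset: open, go lower in small steps while watching the force, then close.

Request:
move_arm([
  {"hand": 4.6, "travel": [-0.1, 0.1, 0], "twist": [0, 0, 0]},
  {"hand": 4.6, "travel": [0, 0, 0], "twist": [0, 0, 0]},
  {"hand": 4.6, "travel": [0, 0, 0], "twist": [0, 0, 0]},
  {"hand": 4.6, "travel": [0, 0, 0], "twist": [0, 0, 0]},
  {"hand": 4.6, "travel": [0, 0, 0], "twist": [0, 0, 0]},
])

```text
time: 3.65
position: [0.4538, 0.1609, 0.0701]
tool_rot: [0.159, 0.987, -0.0, -0.0]
ft_force: [0.2, 0.1, 0.4]
grip_width: 0.0423
grip_force: 0.0
```

Request:
move_arm([
  {"hand": 4.6, "travel": [0, 0, 1], "twist": [0, 0, 0]},
  {"hand": 4.6, "travel": [0, 0, 0.5], "twist": [0, 0, 0]},
  {"hand": 4.6, "travel": [0, 0, 0], "twist": [0, 0, 0]},
])

```text
time: 3.9
position: [0.453, 0.1608, 0.0543]
tool_rot: [0.159, 0.987, -0.0, -0.001]
ft_force: [-0.7, 0.3, 0.2]
grip_width: 0.0457
grip_force: 0.0
```

Request:
move_arm([
  {"hand": 4.6, "travel": [0, 0, 0.5], "twist": [0, 0, 0]},
  {"hand": 4.6, "travel": [0, 0, 0.5], "twist": [0, 0, 0]},
  {"hand": 4.6, "travel": [0, 0, 0], "twist": [0, 0, 0]},
])

```text
time: 4.15
position: [0.4533, 0.1609, 0.0444]
tool_rot: [0.159, 0.987, -0.0, -0.001]
ft_force: [-0.9, 0.8, -0.5]
grip_width: 0.0462
grip_force: 0.0
```

Run:
```python
from h import *
from rig import robot
o=robot.get_obs();c=robot.camera("wrist");s=robot.camera("side");q=robot.camera("scene")
print(o["position"],o["ft_force"],o["grip_width"])
a=cv2.resize(c["frame"][200:400,200:440,::-1],(384,320))
b=cv2.resize(s["frame"][270:330,290:370,::-1],(400,300));d=cv2.resize(q["frame"][235:295,260:340,::-1],(400,300))
im=np.zeros((600,784,3),np.uint8);im[:320,:384]=a;im[:300,384:]=b;im[300:,384:]=d
cv2.imwrite("pics/w4.png",im)
```

```text
[0.45334049 0.16085902 0.04438225] [-0.92284278  0.84869294 -0.51059941] 0.04621733022893644
```

View pics/w4.png

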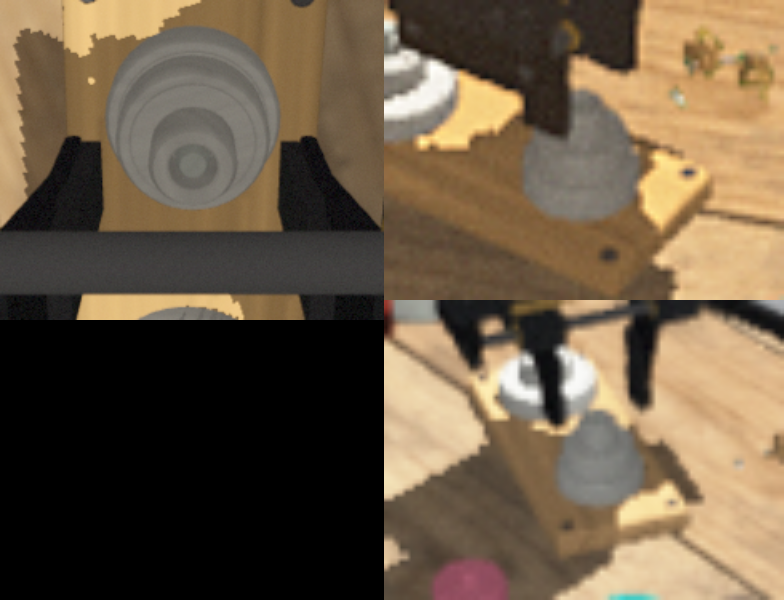

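In the side view the near finger's tip is at (322.7,296.6), and in the scene view the tips are at (293.8,259) and (311.2,256). I'll triangulate this finger.

```bash
cat >> h.py <<'E'
d0=pickle.load(open("c0.pkl","rb"))
def tri(u,v):
    P=[]
    for c in(d0["scene"],d0["side"]):
        f,cx,cy=K(c);P.append(np.array([[f,0,cx],[0,f,cy],[0,0,1]])@np.linalg.inv(c["extrinsics"])[:3])
    X=cv2.triangulatePoints(P[0],P[1],np.array(u,float),np.array(v,float));return (X[:3]/X[3]).ravel()
E
python3 - <<'E'
from h import *
from rig import robot
o=robot.get_obs();M=R.from_quat(o["tool_rot"]).as_matrix()
for X in (tri((293.8,259),(322.7,296.6)),):
    print(X, M.T@(X-o["position"]))
X=tri((188.7,300.5),(363.3,416));p=np.array([.2724,.5617,.1962]);m=R.from_quat([.224,.9746,-.001,-.0004]).as_matrix();print(m.T@(X-p))
s,S=d0["scene"],d0["side"]
for t in[(0,.03,.014),(0,.03,-.014),(0,-.03,-.014),(-.03,.03,.0)]:
    w=o["position"]+M@t;print(t,proj(s,w),proj(S,w))
E
```

```text
[0.46131166 0.18876336 0.07127913] [ 0.00162778  0.02877442 -0.02617536]
[ 0.00740163  0.04870242 -0.02453164]
(0, 0.03, 0.014) [293.73858975 270.31115882] [322.01575467 309.49835553]
(0, 0.03, -0.014) [293.25641155 262.7124066 ] [321.86003091 300.09517466]
(0, -0.03, -0.014) [311.61246801 258.53897565] [335.93600909 286.03677577]
(-0.03, 0.03, 0.0) [290.47726309 261.67623969] [311.02808886 300.23108177]
```

The tips are actually about 25 mm behind the reported TCP along the tool axis (sideways is fine), so tip z ≈ TCP z + 0.025. I'll go down 13 mm more and close.

Request:
move_arm([
  {"hand": 4.6, "travel": [-0.1, 0, 0.5], "twist": [0, 0, 0]},
  {"hand": 4.6, "travel": [0, 0, 0.5], "twist": [0, 0, 0]},
  {"hand": 4.6, "travel": [0, 0, 0.3], "twist": [0, 0, 0]},
  {"hand": 1.8, "travel": [0, 0, 0], "twist": [0, 0, 0]},
  {"hand": 1.8, "travel": [0, 0, 0], "twist": [0, 0, 0]},
])

```text
time: 4.72
position: [0.4545, 0.1606, 0.0318]
tool_rot: [0.159, 0.987, -0.0, -0.0]
ft_force: [-0.1, 0.2, -0.1]
grip_width: 0.039
grip_force: 0.0
```

Request:
move_arm([
  {"hand": 1.8, "travel": [0, 0, 0], "twist": [0, 0, 0]},
  {"hand": 1.8, "travel": [0, 0, 0], "twist": [0, 0, 0]},
  {"hand": 1.8, "travel": [0, 0, 0], "twist": [0, 0, 0]},
  {"hand": 1.8, "travel": [0, 0, 0], "twist": [0, 0, 0]},
])

```text
time: 5.05
position: [0.4549, 0.1606, 0.0323]
tool_rot: [0.159, 0.987, 0.0, 0.0]
ft_force: [0.2, 0.5, -0.1]
grip_width: 0.0227
grip_force: 12.0
```

Gripped at 23 mm. Lifting and moving over the tray for a look.

Request:
move_arm([
  {"hand": 1.8, "travel": [0, 0, -1], "twist": [0, 0, 0]},
  {"hand": 1.8, "travel": [0, 0, -2.5], "twist": [0, 0, 0]},
  {"hand": 1.8, "travel": [0, 0, -3.5], "twist": [0, 0, 0]},
  {"hand": 1.8, "travel": [0, 0, -3.5], "twist": [0, 0, 0]},
  {"hand": 1.8, "travel": [-1.95, -2.5, -1], "twist": [0, 0, 0]},
])

```text
time: 5.47
position: [0.466, 0.1341, 0.1521]
tool_rot: [0.156, 0.988, 0.002, 0.003]
ft_force: [0.9, -0.0, -0.8]
grip_width: 0.0228
grip_force: 12.0
```

Request:
move_arm([
  {"hand": 1.8, "travel": [-1.95, -2.5, -1], "twist": [0, 0, 0]},
  {"hand": 1.8, "travel": [-1.95, -2.5, -1], "twist": [0, 0, 0]},
  {"hand": 1.8, "travel": [-1.95, -2.5, -1], "twist": [0, 0, 0]},
  {"hand": 1.8, "travel": [-1.95, -2.5, -1], "twist": [0, 0, 0]},
  {"hand": 1.8, "travel": [-1.95, -2.5, -1], "twist": [0, 0, 0]},
])

```text
time: 5.88
position: [0.5188, -0.0199, 0.1986]
tool_rot: [0.159, 0.987, 0.0, 0.0]
ft_force: [0.6, 0.6, -0.3]
grip_width: 0.0231
grip_force: 12.0
```

Request:
move_arm([
  {"hand": 1.8, "travel": [-1.95, -2.5, -1], "twist": [0, 0, 0]},
  {"hand": 1.8, "travel": [-1.95, -2.5, -1], "twist": [0, 0, 0]},
  {"hand": 1.8, "travel": [-1.95, -2.5, -1], "twist": [0, 0, 0]},
  {"hand": 1.8, "travel": [-1.95, -2.5, -1], "twist": [0, 0, 0]},
  {"hand": 1.8, "travel": [-1.95, -2.5, -1], "twist": [0, 0, 0]},
])

```text
time: 6.3
position: [0.572, -0.1691, 0.2485]
tool_rot: [0.159, 0.987, 0.0, 0.0]
ft_force: [-0.3, 0.1, -0.5]
grip_width: 0.0229
grip_force: 12.0
```

Request:
move_arm([
  {"hand": 1.8, "travel": [-1.95, -2.5, -1], "twist": [0, 0, 0]},
  {"hand": 1.8, "travel": [0, 0, 0], "twist": [0, 0, 0]},
  {"hand": 1.8, "travel": [0, 0, 0], "twist": [0, 0, 0]},
])

```text
time: 6.55
position: [0.5831, -0.1994, 0.2582]
tool_rot: [0.16, 0.987, -0.0, 0.001]
ft_force: [-1.1, -0.0, -0.1]
grip_width: 0.0233
grip_force: 12.0
```

Run:
```python
from h import *
from rig import robot
o=robot.get_obs();c=robot.camera("wrist");pickle.dump((o,c),open("w5.pkl","wb"))
print(o["time"],o["position"],o["grip_width"],o["grip_force"])
for p in[(.58,-.291),(.57,-.197),(.56,-.105),(.494,-.308),(.477,-.209),(.47,-.112)]:print(proj(c,[*p,.016],o).round())
cv2.imwrite("pics/w5.png",c["frame"][:,:,::-1])
```

```text
6.55 [ 0.58310097 -0.19938302  0.25818468] 0.02328604623840638 11.999865230172873
[234. 214.]
[317. 176.]
[404. 136.]
[185. 138.]
[274.  86.]
[371.  43.]
```

View pics/w5.png

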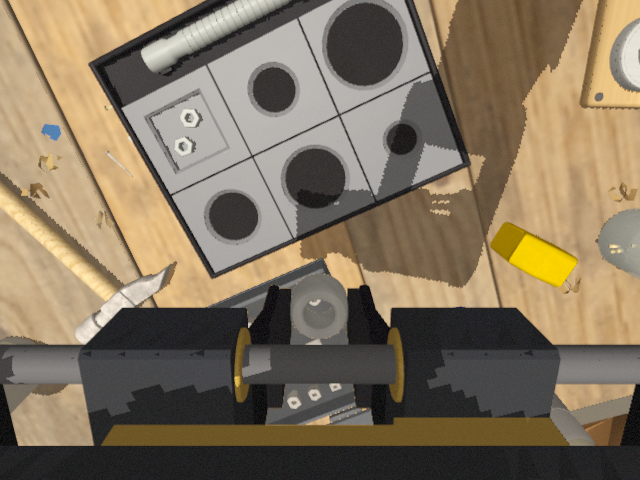

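The tray, with pockets in wrist pixels: 65 at (364,44), 55 at (316,177), 45 at (232,216), 35 at (273,89), 24 at (402,138). The disc is in the jaws at (320,308). I'll fit the centres and the 94 mm grid.

Run:
```python
from h import *
from scipy.optimize import least_squares
o,c=pickle.load(open("w5.pkl","rb"))
g=cv2.cvtColor(c["frame"],cv2.COLOR_RGB2GRAY)
m=(cv2.GaussianBlur(g,(3,3),0)<62).astype(np.uint8)
seed={65:(364,44),55:(316,177),45:(232,216),35:(273,89),24:(402,138)}
cell={65:(0,1),24:(1,1),35:(0,0),55:(1,0),45:(1,-1)} # far?, +y
W={}
n,l,st,ce=cv2.connectedComponentsWithStats(m)
for k,(u,v) in seed.items():
    mm=(l==l[v,u]).astype(np.uint8);ct=max(cv2.findContours(mm,0,1)[0],key=cv2.contourArea)
    p=np.array([cast(c,q,.011,o)[:2] for q in ct[:,0]],np.float32)
    h=cv2.convexHull(p);(x,y),r=cv2.minEnclosingCircle(h)
    E=cv2.fitEllipse(ct);W[k]=cast(c,E[0],.0115,o)[:2];print(k,"circ",round(x,4),round(y,4),"dia",round(2000*r,1),"ell",W[k].round(4),E[1])
ks=[65,55,45,35]
def P(t,k):
    i,j=cell[k];a=t[2];e=np.array([np.cos(a),np.sin(a)]);return t[:2]+.094*(i*e+j*np.array([-e[1],e[0]]))
s=least_squares(lambda t:np.concatenate([P(t,k)-W[k] for k in ks]),[.477,-.209,.1])
print(np.degrees(s.x[2]),s.fun.round(4))
for k in cell:print(k,P(s.x,k).round(4))
```

```text
65 circ 0.469 -0.1174 dia 69.3 ell [ 0.4682 -0.1172] (72.85057067871094, 80.01689910888672)
55 circ 0.5736 -0.2005 dia 60.4 ell [ 0.5728 -0.2004] (56.658546447753906, 58.212158203125)
45 circ 0.583 -0.294 dia 49.0 ell [ 0.5827 -0.2937] (43.65851974487305, 46.49501419067383)
35 circ 0.4793 -0.211 dia 38.9 ell [ 0.4791 -0.2109] (39.342071533203125, 41.95149612426758)
24 circ 0.5624 -0.1071 dia 30.6 ell [ 0.5625 -0.1066] (27.839740753173828, 31.094581604003906)
6.402366605556996 [ 0.0003 -0.0002 -0.0004  0.0001  0.0002  0.     -0.0001  0.0001]
65 [ 0.4685 -0.1174]
24 [ 0.5619 -0.1069]
35 [ 0.479  -0.2108]
55 [ 0.5724 -0.2003]
45 [ 0.5829 -0.2937]
```

Run:
```python
from h import *
o,c=pickle.load(open("w5.pkl","rb"))
cv2.imwrite("pics/d24.png",cv2.resize(c["frame"][255:355,250:390,::-1],None,fx=5,fy=5,interpolation=3))
M=R.from_quat(o["tool_rot"]).as_matrix()
for z in(.292,):
  for uv in[(318,312),(320,312),(320,308)]:print((M.T@(cast(c,uv,z,o)-o["position"])).round(4))
print(move(o,[.562,-.1065,.06]))
```

```text
[ 0.002  -0.0007 -0.0338]
[ 0.002   0.0001 -0.0338]
[ 0.0037  0.0001 -0.0338]
(array([ 4.97,  8.15, 19.81]), np.float64(71.56), None)
```

View pics/d24.png

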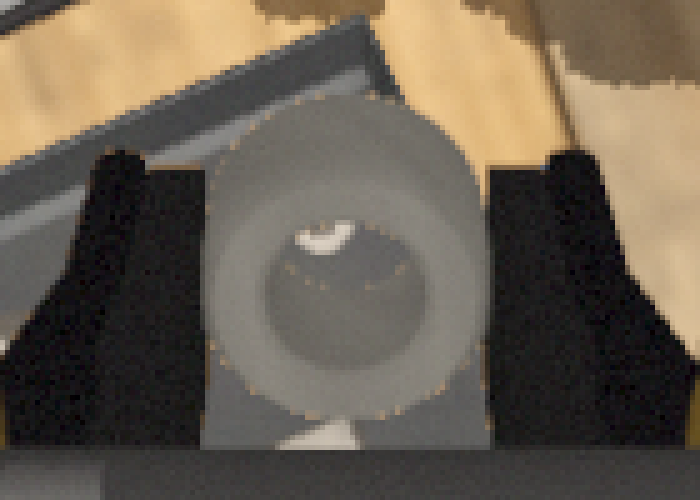

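The disc's hole is at (319.2,314.2), within 1 mm of the tool axis. Now to pocket 24 and lowering gently.

Request:
move_arm([
  {"hand": 1.8, "travel": [1, 1.63, 2.8], "twist": [0, 0, 0]},
  {"hand": 1.8, "travel": [1, 1.63, 2.8], "twist": [0, 0, 0]},
  {"hand": 1.8, "travel": [1, 1.63, 2.8], "twist": [0, 0, 0]},
  {"hand": 1.8, "travel": [1, 1.63, 2.8], "twist": [0, 0, 0]},
  {"hand": 1.8, "travel": [1, 1.63, 2.8], "twist": [0, 0, 0]},
])

```text
time: 7.02
position: [0.5592, -0.1018, 0.1163]
tool_rot: [0.158, 0.987, 0.0, -0.001]
ft_force: [0.0, -0.1, -1.1]
grip_width: 0.0232
grip_force: 12.0
```

Request:
move_arm([
  {"hand": 1.8, "travel": [0, 0, 2.8], "twist": [0, 0, 0]},
  {"hand": 1.8, "travel": [0, 0, 2], "twist": [0, 0, 0]},
  {"hand": 1.8, "travel": [0, 0, 0], "twist": [0, 0, 0]},
  {"hand": 1.8, "travel": [0, 0, 0], "twist": [0, 0, 0]},
])

```text
time: 7.35
position: [0.5593, -0.1028, 0.0685]
tool_rot: [0.158, 0.987, 0.0, -0.002]
ft_force: [-0.0, -0.4, -0.4]
grip_width: 0.0229
grip_force: 12.0
```

Run:
```python
from h import *
from rig import robot
o=robot.get_obs();print(o["time"],o["position"],o["ft_force"],move(o,[.562,-.1067,-.0065]))
```

```text
7.35 [ 0.5593482  -0.10282149  0.06852842] [-0.01818864 -0.41631572 -0.36142054] (array([-0.4 , -0.29,  7.5 ]), np.float64(71.8), None)
```

Request:
move_arm([
  {"hand": 1.8, "travel": [-0.35, -0.3, 2], "twist": [0, 0, 0]},
  {"hand": 1.8, "travel": [0, 0, 2], "twist": [0, 0, 0]},
  {"hand": 1.8, "travel": [0, 0, 0], "twist": [0, 0, 0]},
  {"hand": 1.8, "travel": [0, 0, 0], "twist": [0, 0, 0]},
  {"hand": 1.8, "travel": [0, 0, 0], "twist": [0, 0, 0]},
])

```text
time: 7.77
position: [0.5643, -0.1088, 0.0309]
tool_rot: [0.159, 0.987, -0.0, 0.001]
ft_force: [0.2, -0.0, 0.4]
grip_width: 0.0228
grip_force: 12.0
```

Request:
move_arm([
  {"hand": 1.8, "travel": [0, 0, 0], "twist": [0, 0, 0]},
])

```text
time: 7.85
position: [0.5645, -0.1089, 0.031]
tool_rot: [0.159, 0.987, -0.0, 0.002]
ft_force: [-0.2, 0.4, -0.2]
grip_width: 0.0232
grip_force: 12.0
```

Request:
move_arm([
  {"hand": 1.8, "travel": [0, 0, 0], "twist": [0, 0, 0]},
])

```text
time: 7.93
position: [0.5643, -0.1088, 0.0307]
tool_rot: [0.159, 0.987, -0.0, 0.001]
ft_force: [0.1, -0.3, -0.8]
grip_width: 0.023
grip_force: 12.0
```

Run:
```python
from h import *
from rig import robot
o=robot.get_obs();c=robot.camera("wrist");pickle.dump((o,c),open("w6.pkl","wb"))
print(o["time"],o["position"],o["ft_force"],move(o,[.562,-.1067,-.0065]))
cv2.imwrite("pics/w6.png",cv2.resize(c["frame"][200:350,200:440,::-1],None,fx=3,fy=3,interpolation=3))
```

```text
7.9333 [ 0.56426345 -0.10881796  0.03070388] [ 0.07334093 -0.31354826 -0.81857359] (array([0.29, 0.13, 3.72]), np.float64(71.72), None)
```

View pics/w6.png

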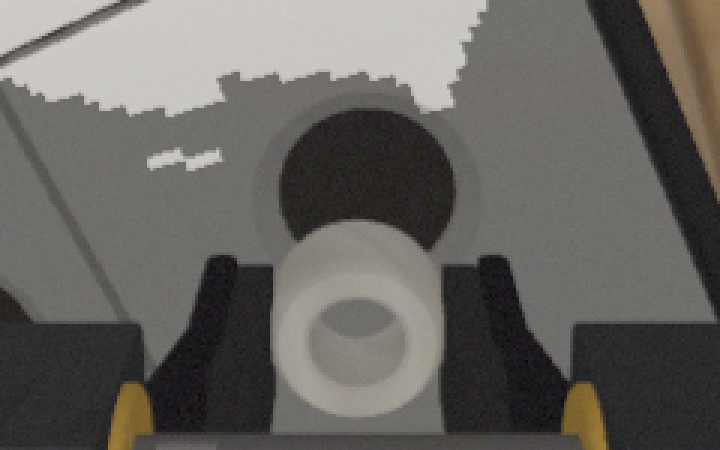

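The held disc is above the dark pocket 24, whose circle is centred at px (322.3,263). I'll cast it for the final correction.

Run:
```python
from h import *
o,c=pickle.load(open("w6.pkl","rb"))
M=R.from_quat(o["tool_rot"]).as_matrix()
for uv in[(322.3,263),(322.3,262)]:
  p=cast(c,uv,.0115,o);print(p,(M.T@(p-o["position"])).round(4))
print((M.T@(cast(c,(319.3,313.3),o["position"][2]+.0337,o)-o["position"])).round(4))
```

```text
[ 0.56197449 -0.10660614  0.0115    ] [0.0029 0.0014 0.0192]
[ 0.5614567  -0.10643704  0.0115    ] [0.0035 0.0014 0.0192]
[ 0.0014 -0.0002 -0.0337]
```

Request:
move_arm([
  {"hand": 1.8, "travel": [0.18, 0.15, 1.5], "twist": [0, 0, 0]},
  {"hand": 1.8, "travel": [0, 0, 1], "twist": [0, 0, 0]},
  {"hand": 1.8, "travel": [0, 0, 0.4], "twist": [0, 0, 0]},
  {"hand": 1.8, "travel": [0, 0, 0], "twist": [0, 0, 0]},
  {"hand": 1.8, "travel": [0, 0, 0], "twist": [0, 0, 0]},
])

```text
time: 8.4
position: [0.562, -0.1065, -0.0001]
tool_rot: [0.159, 0.987, 0.0, -0.0]
ft_force: [0.9, 0.3, -0.5]
grip_width: 0.0229
grip_force: 12.0
```

Request:
move_arm([
  {"hand": 1.8, "travel": [0, 0, 0.2], "twist": [0, 0, 0]},
  {"hand": 1.8, "travel": [0, 0, 0], "twist": [0, 0, 0]},
])

```text
time: 8.57
position: [0.5623, -0.1067, -0.0017]
tool_rot: [0.159, 0.987, -0.0, 0.0]
ft_force: [-0.6, -0.2, -0.8]
grip_width: 0.023
grip_force: 12.0
```

Request:
move_arm([
  {"hand": 1.8, "travel": [0, 0, 0.2], "twist": [0, 0, 0]},
  {"hand": 1.8, "travel": [0, 0, 0], "twist": [0, 0, 0]},
])

```text
time: 8.73
position: [0.5621, -0.1066, -0.0039]
tool_rot: [0.159, 0.987, -0.0, 0.0]
ft_force: [0.4, -0.8, -0.5]
grip_width: 0.0229
grip_force: 12.0
```

Request:
move_arm([
  {"hand": 1.8, "travel": [0, 0, 0.2], "twist": [0, 0, 0]},
  {"hand": 1.8, "travel": [0, 0, 0], "twist": [0, 0, 0]},
])

```text
time: 8.9
position: [0.562, -0.1065, -0.006]
tool_rot: [0.159, 0.987, 0.0, -0.0]
ft_force: [-0.5, -1.1, 1.0]
grip_width: 0.0229
grip_force: 12.0
```

Request:
move_arm([
  {"hand": 1.8, "travel": [0, 0, 0.1], "twist": [0, 0, 0]},
  {"hand": 1.8, "travel": [0, 0, 0], "twist": [0, 0, 0]},
])

```text
time: 9.07
position: [0.5621, -0.1066, -0.0067]
tool_rot: [0.159, 0.987, -0.0, 0.0]
ft_force: [-1.0, -0.0, 0.2]
grip_width: 0.0229
grip_force: 12.0
```

Request:
move_arm([
  {"hand": 1.8, "travel": [0, 0, 0.1], "twist": [0, 0, 0]},
  {"hand": 1.8, "travel": [0, 0, 0], "twist": [0, 0, 0]},
])

```text
time: 9.23
position: [0.5622, -0.1066, -0.0068]
tool_rot: [0.159, 0.987, -0.0, 0.0]
ft_force: [-1.8, 0.7, 6.9]
grip_width: 0.0232
grip_force: 12.0
```

Contact matches the height model: disc bottom = TCP + 0.0178. Releasing, lifting, and going to the far pile for the 35.

Request:
move_arm([
  {"hand": 4.2, "travel": [0, 0, 0], "twist": [0, 0, 0]},
  {"hand": 4.2, "travel": [0, 0, 0], "twist": [0, 0, 0]},
  {"hand": 4.2, "travel": [0, 0, 0], "twist": [0, 0, 0]},
  {"hand": 4.2, "travel": [0, 0, 0], "twist": [0, 0, 0]},
  {"hand": 4.2, "travel": [0, 0, -1], "twist": [0, 0, 0]},
])

```text
time: 9.65
position: [0.5606, -0.106, 0.0007]
tool_rot: [0.159, 0.987, 0.0, -0.002]
ft_force: [0.1, -0.1, -0.1]
grip_width: 0.0406
grip_force: 0.0
```

Request:
move_arm([
  {"hand": 4.2, "travel": [0, 0, -3.5], "twist": [0, 0, 0]},
  {"hand": 5.6, "travel": [0, 0, -3.5], "twist": [0, 0, 0]},
  {"hand": 5.6, "travel": [0, 0, -3], "twist": [0, 0, 0]},
  {"hand": 5.6, "travel": [0, 0, 0], "twist": [0, 0, 0]},
  {"hand": 5.6, "travel": [0, 0, 0], "twist": [0, 0, 0]},
])

```text
time: 10.07
position: [0.5636, -0.1071, 0.1047]
tool_rot: [0.159, 0.987, -0.001, 0.003]
ft_force: [-0.5, -0.3, -0.9]
grip_width: 0.0548
grip_force: 0.0
```

Run:
```python
from h import *
from rig import robot
o=robot.get_obs();c=robot.camera("wrist");pickle.dump((o,c),open("w7.pkl","wb"))
print(o["time"],o["position"],move(o,[.5576,.125,.1]))
g=cv2.cvtColor(c["frame"],cv2.COLOR_RGB2GRAY)
print(proj(c,[.562,-.1066,.027],o),proj(c,[.5576,.125,.05],o))
b=c["frame"][150:330,220:420,::-1];cv2.imwrite("pics/w7.png",cv2.resize(b,None,fx=3,fy=3))
```

```text
10.0667 [ 0.56361572 -0.10710696  0.10468856] (array([ 7.85, 21.85,  0.42]), np.float64(71.72), None)
[319.46584862 232.55188149] [726.06950236 108.24306016]
```

View pics/w7.png

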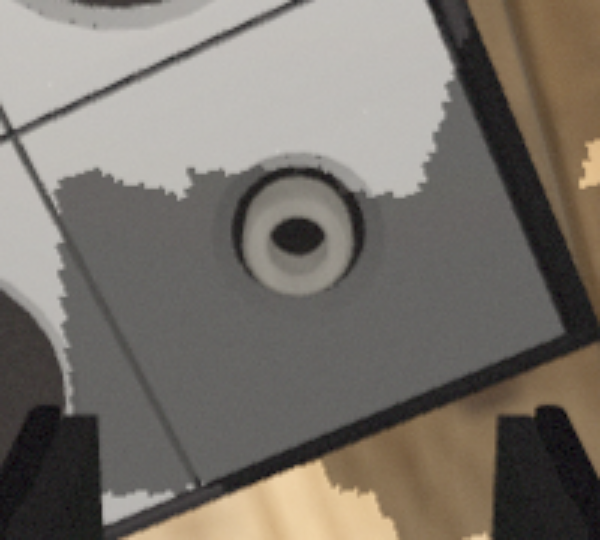

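The 24 is seated flat in its pocket, disc centre near crop (297,235). That was my last allowed view, so from here on I check by numbers. Next, the 35.

Request:
move_arm([
  {"hand": 5.6, "travel": [1.31, 3.64, 0], "twist": [0, 0, 0]},
  {"hand": 5.6, "travel": [1.31, 3.64, 0], "twist": [0, 0, 0]},
  {"hand": 5.6, "travel": [1.31, 3.64, 0], "twist": [0, 0, 0]},
  {"hand": 5.6, "travel": [1.31, 3.64, 0], "twist": [0, 0, 0]},
  {"hand": 5.6, "travel": [1.31, 3.64, 0], "twist": [0, 0, 0]},
])

```text
time: 10.53
position: [0.5551, 0.0884, 0.1003]
tool_rot: [0.159, 0.987, -0.0, -0.002]
ft_force: [0.4, -0.3, 0.2]
grip_width: 0.0562
grip_force: 0.0
```

Request:
move_arm([
  {"hand": 5.6, "travel": [1.31, 3.64, 0.4], "twist": [0, 0, 0]},
  {"hand": 5.6, "travel": [0, 0, 0], "twist": [0, 0, 0]},
  {"hand": 5.6, "travel": [0, 0, 0], "twist": [0, 0, 0]},
  {"hand": 5.6, "travel": [0, 0, 0], "twist": [0, 0, 0]},
  {"hand": 5.6, "travel": [0, 0, 0], "twist": [0, 0, 0]},
])

```text
time: 10.95
position: [0.5556, 0.1243, 0.0973]
tool_rot: [0.16, 0.987, -0.0, -0.001]
ft_force: [-1.1, 0.0, 0.9]
grip_width: 0.0559
grip_force: 0.0
```

Run:
```python
from h import *
from rig import robot
o=robot.get_obs();c=robot.camera("wrist");pickle.dump((o,c),open("w8.pkl","wb"))
print(o["time"],o["position"],o["grip_width"],move(o,[.5576,.125,.016]))
u=proj(c,[.5576,.125,.05],o);print(u)
g=cv2.cvtColor(c["frame"],cv2.COLOR_RGB2GRAY);x,y=u.astype(int)
r=cv2.HoughCircles(g[y-60:y+60,x-80:x+80],cv2.HOUGH_GRADIENT,1.2,5,param1=80,param2=25,minRadius=10,maxRadius=70)
if r is not None:
  for q in r[0][:8]:print((q+[x-80,y-60,0]).round(1),cast(c,q[:2]+[x-80,y-60],.05,o).round(4))
```

```text
10.95 [0.55557196 0.12430332 0.09731938] 0.05590878058132644 (array([-0.18,  0.14,  8.13]), np.float64(71.64), None)
[321.83744343 253.70617598]
[320.8 244.   49.8] [0.5518 0.1263 0.05  ]
[320.8 250.   30.6] [0.5553 0.1251 0.05  ]
[320.8 238.   53.8] [0.5484 0.1274 0.05  ]
[311.2 245.2  41.3] [0.5508 0.1208 0.05  ]
[307.6 239.2  63.9] [0.5467 0.12   0.05  ]
[311.2 251.2  38.6] [0.5542 0.1197 0.05  ]
[295.6 258.4  52. ] [0.5556 0.1097 0.05  ]
[320.8 260.8  32.2] [0.5615 0.1231 0.05  ]
```

Request:
move_arm([
  {"hand": 5.6, "travel": [-0.18, 0.12, 3], "twist": [0, 0, 0]},
  {"hand": 5.6, "travel": [0, 0, 3], "twist": [0, 0, 0]},
  {"hand": 5.6, "travel": [0, 0, 1.5], "twist": [0, 0, 0]},
  {"hand": 5.6, "travel": [0, 0, 0.6], "twist": [0, 0, 0]},
  {"hand": 5.6, "travel": [0, 0, 0], "twist": [0, 0, 0]},
], force=15)

```text
time: 11.42
position: [0.5571, 0.1246, 0.0157]
tool_rot: [0.16, 0.987, -0.0, -0.002]
ft_force: [-0.1, 0.5, -0.8]
grip_width: 0.0562
grip_force: 0.0
```

Request:
move_arm([
  {"hand": 2.8, "travel": [0, 0, 0], "twist": [0, 0, 0]},
  {"hand": 2.8, "travel": [0, 0, 0], "twist": [0, 0, 0]},
  {"hand": 2.8, "travel": [0, 0, 0], "twist": [0, 0, 0]},
  {"hand": 2.8, "travel": [0, 0, 0], "twist": [0, 0, 0]},
  {"hand": 2.8, "travel": [0, 0, 0], "twist": [0, 0, 0]},
])

```text
time: 11.83
position: [0.5588, 0.1261, 0.0182]
tool_rot: [0.159, 0.987, 0.0, 0.001]
ft_force: [-0.0, -0.3, 3.6]
grip_width: 0.0338
grip_force: 15.0
```

Request:
move_arm([
  {"hand": 2.8, "travel": [0, 0, 0], "twist": [0, 0, 0]},
  {"hand": 2.8, "travel": [0, 0, 0], "twist": [0, 0, 0]},
])

```text
time: 12.0
position: [0.5588, 0.126, 0.0182]
tool_rot: [0.159, 0.987, 0.0, 0.001]
ft_force: [0.1, -0.6, 6.6]
grip_width: 0.0339
grip_force: 15.0
```

Request:
move_arm([
  {"hand": 2.8, "travel": [0, 0, -1], "twist": [0, 0, 0]},
  {"hand": 2.8, "travel": [0, 0, -3.3], "twist": [0, 0, 0]},
  {"hand": 2.8, "travel": [0, 0, -3.3], "twist": [0, 0, 0]},
  {"hand": 2.8, "travel": [0, 0, -3.3], "twist": [0, 0, 0]},
  {"hand": 2.8, "travel": [-0.33, -3.83, 0], "twist": [0, 0, 0]},
])

```text
time: 12.42
position: [0.5556, 0.0932, 0.133]
tool_rot: [0.156, 0.988, 0.002, 0.008]
ft_force: [1.3, -1.7, 0.5]
grip_width: 0.0338
grip_force: 15.0
```

Request:
move_arm([
  {"hand": 2.8, "travel": [-0.33, -3.83, 0], "twist": [0, 0, 0]},
  {"hand": 2.8, "travel": [-0.33, -3.83, 0], "twist": [0, 0, 0]},
  {"hand": 2.8, "travel": [-0.33, -3.83, 0], "twist": [0, 0, 0]},
  {"hand": 2.8, "travel": [-0.33, -3.83, 0], "twist": [0, 0, 0]},
  {"hand": 2.8, "travel": [-0.33, -3.83, 0], "twist": [0, 0, 0]},
])

```text
time: 12.83
position: [0.5039, -0.0996, 0.1267]
tool_rot: [0.159, 0.987, 0.0, 0.0]
ft_force: [0.9, 0.4, -1.8]
grip_width: 0.0335
grip_force: 15.0
```

Request:
move_arm([
  {"hand": 2.8, "travel": [-0.33, -3.83, 0], "twist": [0, 0, 0]},
  {"hand": 2.8, "travel": [-0.33, -3.83, 0], "twist": [0, 0, 0]},
  {"hand": 2.8, "travel": [-0.33, -3.83, 3], "twist": [0, 0, 0]},
  {"hand": 2.8, "travel": [0, 0, 3], "twist": [0, 0, 0]},
  {"hand": 2.8, "travel": [0, 0, 0], "twist": [0, 0, 0]},
])

```text
time: 13.25
position: [0.476, -0.2051, 0.067]
tool_rot: [0.161, 0.987, 0.002, -0.004]
ft_force: [-1.1, 0.6, 0.1]
grip_width: 0.0335
grip_force: 15.0
```

Request:
move_arm([
  {"hand": 2.8, "travel": [0, 0, 0], "twist": [0, 0, 0]},
  {"hand": 2.8, "travel": [0, 0, 0], "twist": [0, 0, 0]},
  {"hand": 2.8, "travel": [0, 0, 0], "twist": [0, 0, 0]},
])

```text
time: 13.5
position: [0.4804, -0.2044, 0.072]
tool_rot: [0.158, 0.987, -0.0, 0.001]
ft_force: [-0.1, -0.4, -0.6]
grip_width: 0.0336
grip_force: 15.0
```

```bash
cat >> h.py <<'E'
def disc(c,o,dz,rmm):
    "held disc: hough circles of its top face, in tool coordinates; dz = disc top above TCP"
    M=R.from_quat(o["tool_rot"]).as_matrix();u=proj(c,o["position"]+[0,0,dz],o);x,y=u.astype(int)
    g=cv2.cvtColor(c["frame"],cv2.COLOR_RGB2GRAY);x0,y0=max(x-130,0),max(y-130,0)
    for r0 in(6.5,rmm):
        e=r0/1000*429/(.187-dz)/.985
        r=cv2.HoughCircles(g[y0:345,x0:x+130],cv2.HOUGH_GRADIENT,1,4,param1=60,param2=12,minRadius=int(e*.85),maxRadius=int(e*1.15))
        if r is not None:
            for q in r[0][:3]:print(r0,q.round(1),(M.T@(cast(c,q[:2]+[x0,y0],o["position"][2]+dz,o)-o["position"])).round(4)[:2])
E
python3 - <<'E'
from h import *
from rig import robot
o=robot.get_obs();c=robot.camera("wrist");pickle.dump((o,c),open("w9.pkl","wb"))
print(o["time"],o["position"],o["grip_width"],o["grip_force"],move(o,[.479,-.2108,-.005]))
disc(c,o,.0318,17.5)
o,c=pickle.load(open("w5.pkl","rb"));disc(c,o,.0337,12)
E
```

```text
13.5 [ 0.48041637 -0.20443569  0.07200149] 0.033555677208097226 14.999913051724434 (array([-0.05, -0.64,  7.7 ]), np.float64(71.82), None)
6.5 [129.5 129.5  15.3] [ 0.0003 -0.0005]
6.5 [129.5 110.5  16.1] [ 0.0086 -0.0005]
6.5 [142.5 131.5  18.3] [-0.0006  0.0047]
17.5 [129.5 119.5  42.7] [ 0.0047 -0.0005]
17.5 [129.5 123.5  42.4] [ 0.0029 -0.0005]
17.5 [122.5 122.5  49.9] [ 0.0034 -0.0033]
6.5 [129.5 126.5  16.8] [ 0.0017 -0.0005]
6.5 [36.5 25.5 20.4] [ 0.0426 -0.0346]
6.5 [51.5 35.5 20.4] [ 0.0388 -0.0293]
12 [43.5 29.5 29. ] [ 0.0411 -0.0321]
12 [128.5 119.5  32.9] [ 0.0047 -0.0009]
12 [124.5 119.5  35.1] [ 0.0047 -0.0025]
```

Request:
move_arm([
  {"hand": 2.8, "travel": [-0.02, -0.6, 2.5], "twist": [0, 0, 0]},
  {"hand": 2.8, "travel": [0, 0, 2.5], "twist": [0, 0, 0]},
  {"hand": 2.8, "travel": [0, 0, 0], "twist": [0, 0, 0]},
  {"hand": 2.8, "travel": [0, 0, 0], "twist": [0, 0, 0]},
  {"hand": 2.8, "travel": [0, 0, 0], "twist": [0, 0, 0]},
])

```text
time: 13.97
position: [0.4786, -0.2107, 0.0218]
tool_rot: [0.158, 0.987, -0.0, 0.001]
ft_force: [-0.1, 0.4, 0.2]
grip_width: 0.0337
grip_force: 15.0
```

Request:
move_arm([
  {"hand": 2.8, "travel": [0, 0, 0], "twist": [0, 0, 0]},
  {"hand": 2.8, "travel": [0, 0, 0], "twist": [0, 0, 0]},
])

```text
time: 14.13
position: [0.4787, -0.2112, 0.022]
tool_rot: [0.159, 0.987, -0.001, 0.001]
ft_force: [-0.1, -1.1, -0.7]
grip_width: 0.0334
grip_force: 15.0
```

```bash
cat >> h.py <<'E'
def pocket(c,o,xy,d):
    "dark pocket floor near xy: ellipse fitted to its visible far-from-gripper edge; world centre"
    g=cv2.cvtColor(c["frame"],cv2.COLOR_RGB2GRAY);u=proj(c,[*xy,.0115],o).astype(int)
    m=(cv2.GaussianBlur(g,(3,3),0)<62).astype(np.uint8);m[255:]=0 if 0 else m[255:]
    P=[]
    for a in np.radians(np.arange(0,360,3)):
        e=np.array([np.cos(a),np.sin(a)])
        for t in np.arange(d*.35,d*.65,.0003):
            q=proj(c,[xy[0]+t*e[0],xy[1]+t*e[1],.0115],o)
            v,w=int(round(q[1])),int(round(q[0]))
            if not(0<=v<300 and 0<=w<640):break
            if not m[v,w]:
                if t>d*.36:P.append([xy[0]+t*e[0],xy[1]+t*e[1]])
                break
    P=np.array(P);A=np.c_[2*P,np.ones(len(P))];s=np.linalg.lstsq(A,(P**2).sum(1),rcond=None)[0]
    for _ in range(3):
        r=np.hypot(*(P-s[:2]).T);k=abs(r-np.median(r))<.0015;s=np.linalg.lstsq(A[k],(P[k]**2).sum(1),rcond=None)[0]
    print("pocket",s[:2].round(4),"dia",round(2000*np.sqrt(s[2]+s[:2]@s[:2]),1),k.sum())
E
python3 - <<'E'
from h import *
from rig import robot
o=robot.get_obs();c=robot.camera("wrist");pickle.dump((o,c),open("w10.pkl","wb"))
print(o["time"],o["position"],move(o,[.479,-.2108,-.005]))
pocket(c,o,(.479,-.2108),.042);disc(c,o,.0318,17.5)
E
```

```text
14.1333 [ 0.4786802  -0.21119879  0.02196872] (array([-0.01,  0.05,  2.7 ]), np.float64(71.74), None)
pocket [ 0.4792 -0.2106] dia 41.5 56
6.5 [129.5 126.5  16.1] [ 0.0016 -0.0005]
6.5 [129.5 130.5  16.9] [-0.0001 -0.0005]
6.5 [129.5 111.5  15.8] [ 0.0082 -0.0005]
17.5 [129.5 117.5  41.6] [ 0.0056 -0.0005]
17.5 [131.5  97.5  52.1] [0.0141 0.0003]
17.5 [127.5  91.5  45.5] [ 0.0166 -0.0013]
```

Everything is aligned. Lowering.

Request:
move_arm([
  {"hand": 2.8, "travel": [0, 0.05, 1.2], "twist": [0, 0, 0]},
  {"hand": 2.8, "travel": [0, 0, 0.9], "twist": [0, 0, 0]},
  {"hand": 2.8, "travel": [0, 0, 0.2], "twist": [0, 0, 0]},
  {"hand": 2.8, "travel": [0, 0, 0], "twist": [0, 0, 0]},
  {"hand": 2.8, "travel": [0, 0, 0], "twist": [0, 0, 0]},
])

```text
time: 14.6
position: [0.4778, -0.2104, -0.0025]
tool_rot: [0.159, 0.987, 0.0, -0.0]
ft_force: [0.2, 0.6, -0.5]
grip_width: 0.0337
grip_force: 15.0
```

Request:
move_arm([
  {"hand": 2.8, "travel": [0, 0, 0.2], "twist": [0, 0, 0]},
  {"hand": 2.8, "travel": [0, 0, 0], "twist": [0, 0, 0]},
])

```text
time: 14.77
position: [0.478, -0.2105, -0.0044]
tool_rot: [0.159, 0.987, -0.0, 0.0]
ft_force: [0.3, 0.0, -0.2]
grip_width: 0.0336
grip_force: 15.0
```

Request:
move_arm([
  {"hand": 2.8, "travel": [0, 0, 0.15], "twist": [0, 0, 0]},
  {"hand": 2.8, "travel": [0, 0, 0], "twist": [0, 0, 0]},
])

```text
time: 14.93
position: [0.4781, -0.2106, -0.0048]
tool_rot: [0.159, 0.987, -0.0, 0.0]
ft_force: [-1.8, 1.3, 7.9]
grip_width: 0.0336
grip_force: 15.0
```

Request:
move_arm([
  {"hand": 2.8, "travel": [0, 0, 0.1], "twist": [0, 0, 0]},
  {"hand": 2.8, "travel": [0, 0, 0], "twist": [0, 0, 0]},
])

```text
time: 15.1
position: [0.4781, -0.2106, -0.005]
tool_rot: [0.159, 0.987, -0.0, 0.001]
ft_force: [-2.1, 1.4, 14.7]
grip_width: 0.0337
grip_force: 15.0
```

Request:
move_arm([
  {"hand": 5.2, "travel": [0, 0, -0.1], "twist": [0, 0, 0]},
  {"hand": 5.2, "travel": [0, 0, 0], "twist": [0, 0, 0]},
  {"hand": 5.2, "travel": [0, 0, 0], "twist": [0, 0, 0]},
  {"hand": 5.2, "travel": [0, 0, 0], "twist": [0, 0, 0]},
  {"hand": 5.2, "travel": [0, 0, -1], "twist": [0, 0, 0]},
])

```text
time: 15.52
position: [0.4767, -0.2096, 0.0028]
tool_rot: [0.159, 0.987, 0.001, -0.002]
ft_force: [0.2, 0.8, -0.2]
grip_width: 0.0509
grip_force: 0.0
```

Request:
move_arm([
  {"hand": 5.2, "travel": [0, 0, -3.3], "twist": [0, 0, 0]},
  {"hand": 6.6, "travel": [0, 0, -3.3], "twist": [0, 0, 0]},
  {"hand": 6.6, "travel": [0, 0, -3], "twist": [0, 0, 0]},
  {"hand": 6.6, "travel": [0, 0, 0], "twist": [0, 0, 0]},
  {"hand": 6.6, "travel": [0, 0, 0], "twist": [0, 0, 0]},
])

```text
time: 15.93
position: [0.4791, -0.2112, 0.1022]
tool_rot: [0.159, 0.987, -0.001, 0.002]
ft_force: [-0.1, -0.2, 0.1]
grip_width: 0.0644
grip_force: 0.0
```

Run:
```python
from h import *
from rig import robot
o=robot.get_obs();c=robot.camera("wrist");pickle.dump((o,c),open("w11.pkl","wb"))
print(o["time"],o["position"],move(o,[.4536,.161,.1]))
disc(c,o,.027-o["position"][2],17.5)
M=R.from_quat(o["tool_rot"]).as_matrix();print(M.T@(np.array([.479,-.2108,.027])-o["position"]))
```

```text
15.9333 [ 0.47908686 -0.21121099  0.1021686 ] (array([14.1 , 34.54,  0.1 ]), np.float64(71.72), None)
6.5 [130.5 128.5   9.4] [0.0015 0.    ]
6.5 [73.5 27.5 11.4] [ 0.0642 -0.0339]
6.5 [75.5 21.5 10.3] [ 0.0676 -0.0326]
17.5 [131.5 123.5  30.2] [0.0049 0.0007]
17.5 [135.5 125.5  26.8] [0.0035 0.0032]
17.5 [129.5 131.5  28. ] [-0.0005 -0.0006]
[0.00055671 0.00047382 0.07516622]
```

Request:
move_arm([
  {"hand": 6.6, "travel": [1.4, 3.45, 0], "twist": [0, 0, 0]},
  {"hand": 6.6, "travel": [1.4, 3.45, 0], "twist": [0, 0, 0]},
  {"hand": 6.6, "travel": [1.4, 3.45, 0], "twist": [0, 0, 0]},
  {"hand": 6.6, "travel": [1.4, 3.45, 0], "twist": [0, 0, 0]},
  {"hand": 6.6, "travel": [1.4, 3.45, 0], "twist": [0, 0, 0]},
])

```text
time: 16.4
position: [0.4636, -0.0228, 0.0985]
tool_rot: [0.159, 0.987, 0.0, -0.002]
ft_force: [0.2, -0.4, -0.2]
grip_width: 0.0658
grip_force: 0.0
```

Request:
move_arm([
  {"hand": 6.6, "travel": [1.4, 3.45, 0], "twist": [0, 0, 0]},
  {"hand": 6.6, "travel": [1.4, 3.45, 0], "twist": [0, 0, 0]},
  {"hand": 6.6, "travel": [1.4, 3.45, 0], "twist": [0, 0, 0]},
  {"hand": 6.6, "travel": [1.4, 3.45, 0], "twist": [0, 0, 0]},
  {"hand": 6.6, "travel": [1.4, 3.45, 0], "twist": [0, 0, 0]},
])

```text
time: 16.82
position: [0.4513, 0.1627, 0.0985]
tool_rot: [0.159, 0.987, -0.001, -0.002]
ft_force: [0.9, -0.4, -0.7]
grip_width: 0.0658
grip_force: 0.0
```

Request:
move_arm([
  {"hand": 6.6, "travel": [0, 0, 0], "twist": [0, 0, 0]},
  {"hand": 6.6, "travel": [0, 0, 0], "twist": [0, 0, 0]},
  {"hand": 6.6, "travel": [0, 0, 0], "twist": [0, 0, 0]},
  {"hand": 6.6, "travel": [0, 0, 0], "twist": [0, 0, 0]},
  {"hand": 6.6, "travel": [0, 0, 0], "twist": [0, 0, 0]},
])

```text
time: 17.23
position: [0.4532, 0.1597, 0.0996]
tool_rot: [0.16, 0.987, -0.0, -0.001]
ft_force: [0.2, 0.5, 0.3]
grip_width: 0.0661
grip_force: 0.0
```

Run:
```python
from h import *
from rig import robot
o=robot.get_obs()
print(o["time"],o["position"],o["grip_width"],move(o,[.4536,.161,.016]))
```

```text
17.2333 [0.45318124 0.15967413 0.09960711] 0.06606855840950718 (array([-0.01,  0.14,  8.36]), np.float64(71.57), None)
```

The 35 is down, its hole within 1 mm of the pocket centre. Picking the 45.

Request:
move_arm([
  {"hand": 6.6, "travel": [0, 0.14, 3], "twist": [0, 0, 0]},
  {"hand": 6.6, "travel": [0, 0, 3], "twist": [0, 0, 0]},
  {"hand": 6.6, "travel": [0, 0, 1.5], "twist": [0, 0, 0]},
  {"hand": 6.6, "travel": [0, 0, 0.7], "twist": [0, 0, 0]},
  {"hand": 6.6, "travel": [0, 0, 0], "twist": [0, 0, 0]},
], force=20)

```text
time: 17.65
position: [0.4528, 0.1612, 0.0166]
tool_rot: [0.16, 0.987, -0.0, -0.002]
ft_force: [-0.3, 0.1, 1.0]
grip_width: 0.0658
grip_force: 0.0
```

Request:
move_arm([
  {"hand": 6.6, "travel": [0, 0, 0], "twist": [0, 0, 0]},
  {"hand": 3.8, "travel": [0, 0, 0], "twist": [0, 0, 0]},
  {"hand": 3.8, "travel": [0, 0, 0], "twist": [0, 0, 0]},
  {"hand": 3.8, "travel": [0, 0, 0], "twist": [0, 0, 0]},
  {"hand": 3.8, "travel": [0, 0, 0], "twist": [0, 0, 0]},
])

```text
time: 18.07
position: [0.4542, 0.1626, 0.0188]
tool_rot: [0.159, 0.987, 0.0, 0.001]
ft_force: [-0.5, 0.2, 0.2]
grip_width: 0.0469
grip_force: 0.0
```

Request:
move_arm([
  {"hand": 3.8, "travel": [0, 0, 0], "twist": [0, 0, 0]},
  {"hand": 3.8, "travel": [0, 0, 0], "twist": [0, 0, 0]},
  {"hand": 3.8, "travel": [0, 0, 0], "twist": [0, 0, 0]},
])

```text
time: 18.32
position: [0.454, 0.1625, 0.0186]
tool_rot: [0.159, 0.987, 0.0, 0.001]
ft_force: [-0.1, -0.7, 5.4]
grip_width: 0.0436
grip_force: 20.0
```

Request:
move_arm([
  {"hand": 3.8, "travel": [0, 0, -1], "twist": [0, 0, 0]},
  {"hand": 3.8, "travel": [0, 0, -3.3], "twist": [0, 0, 0]},
  {"hand": 3.8, "travel": [0, 0, -3.3], "twist": [0, 0, 0]},
  {"hand": 3.8, "travel": [0, 0, -3.3], "twist": [0, 0, 0]},
  {"hand": 3.8, "travel": [-2.04, -3.02, 0], "twist": [0, 0, 0]},
])

```text
time: 18.73
position: [0.4653, 0.1316, 0.1326]
tool_rot: [0.156, 0.988, 0.002, 0.004]
ft_force: [1.1, -0.2, -1.2]
grip_width: 0.0436
grip_force: 20.0
```

Request:
move_arm([
  {"hand": 3.8, "travel": [-2.04, -3.02, 0], "twist": [0, 0, 0]},
  {"hand": 3.8, "travel": [-2.04, -3.02, 0], "twist": [0, 0, 0]},
  {"hand": 3.8, "travel": [-2.04, -3.02, 0], "twist": [0, 0, 0]},
  {"hand": 3.8, "travel": [-2.04, -3.02, 0], "twist": [0, 0, 0]},
  {"hand": 3.8, "travel": [-2.04, -3.02, 0], "twist": [0, 0, 0]},
])

```text
time: 19.15
position: [0.5128, -0.0495, 0.1275]
tool_rot: [0.159, 0.987, 0.0, -0.0]
ft_force: [1.5, 0.3, -1.6]
grip_width: 0.0437
grip_force: 20.0
```

Request:
move_arm([
  {"hand": 3.8, "travel": [-2.04, -3.02, 0], "twist": [0, 0, 0]},
  {"hand": 3.8, "travel": [-2.04, -3.02, 0], "twist": [0, 0, 0]},
  {"hand": 3.8, "travel": [-2.04, -3.02, 0], "twist": [0, 0, 0]},
  {"hand": 3.8, "travel": [-2.04, -3.02, 0], "twist": [0, 0, 0]},
  {"hand": 3.8, "travel": [-2.04, -3.02, 0], "twist": [0, 0, 0]},
])

```text
time: 19.57
position: [0.5622, -0.2248, 0.1273]
tool_rot: [0.159, 0.987, 0.0, -0.0]
ft_force: [1.1, 0.5, -1.0]
grip_width: 0.0442
grip_force: 20.0
```

Request:
move_arm([
  {"hand": 3.8, "travel": [-2.04, -3.02, 0], "twist": [0, 0, 0]},
  {"hand": 3.8, "travel": [-2.04, -3.02, 0], "twist": [0, 0, 0]},
  {"hand": 3.8, "travel": [0, 0, 2.5], "twist": [0, 0, 0]},
  {"hand": 3.8, "travel": [0, 0, 2.5], "twist": [0, 0, 0]},
  {"hand": 3.8, "travel": [0, 0, 0], "twist": [0, 0, 0]},
])

```text
time: 19.98
position: [0.5784, -0.2918, 0.0723]
tool_rot: [0.16, 0.987, 0.003, -0.005]
ft_force: [-1.7, 0.3, -1.6]
grip_width: 0.0438
grip_force: 20.0
```

Request:
move_arm([
  {"hand": 3.8, "travel": [0, 0, 0], "twist": [0, 0, 0]},
  {"hand": 3.8, "travel": [0, 0, 0], "twist": [0, 0, 0]},
  {"hand": 3.8, "travel": [0, 0, 0], "twist": [0, 0, 0]},
  {"hand": 3.8, "travel": [0, 0, 0], "twist": [0, 0, 0]},
])

```text
time: 20.32
position: [0.5833, -0.2937, 0.0789]
tool_rot: [0.159, 0.987, -0.001, 0.001]
ft_force: [-0.1, 0.0, -0.2]
grip_width: 0.0439
grip_force: 20.0
```

Run:
```python
from h import *
from rig import robot
o=robot.get_obs();c=robot.camera("wrist");pickle.dump((o,c),open("w12.pkl","wb"))
print(o["time"],o["position"],o["grip_width"],o["grip_force"],move(o,[.5829,-.2937,-.0044]))
pocket(c,o,(.5829,-.2937),.052);disc(c,o,.0314,22.5)
```

```text
20.3167 [ 0.58330259 -0.29366249  0.07889666] 0.043864535324713204 19.99990516458638 (array([ 0.06, -0.01,  8.33]), np.float64(71.76), None)
pocket [ 0.5836 -0.2942] dia 51.3 82
6.5 [129.5 130.5  15.5] [ 0.0001 -0.0005]
6.5 [230.5 118.5  18.2] [0.0054 0.0396]
6.5 [129.5 134.5  17.4] [-0.0017 -0.0005]
22.5 [129.5 138.5  55.3] [-0.0035 -0.0005]
22.5 [130.5 122.5  54.6] [ 0.0036 -0.0001]
22.5 [135.5 124.5  60.1] [0.0028 0.0019]
```

Request:
move_arm([
  {"hand": 3.8, "travel": [0, 0, 3], "twist": [0, 0, 0]},
  {"hand": 3.8, "travel": [0, 0, 2.5], "twist": [0, 0, 0]},
  {"hand": 3.8, "travel": [0, 0, 1.5], "twist": [0, 0, 0]},
  {"hand": 3.8, "travel": [0, 0, 0], "twist": [0, 0, 0]},
  {"hand": 3.8, "travel": [0, 0, 0], "twist": [0, 0, 0]},
])

```text
time: 20.78
position: [0.5822, -0.2932, 0.007]
tool_rot: [0.159, 0.987, 0.0, -0.0]
ft_force: [-0.5, -0.1, 0.4]
grip_width: 0.0436
grip_force: 20.0
```

Request:
move_arm([
  {"hand": 3.8, "travel": [0, 0, 0], "twist": [0, 0, 0]},
  {"hand": 3.8, "travel": [0, 0, 0.5], "twist": [0, 0, 0]},
  {"hand": 3.8, "travel": [0, 0, 0.4], "twist": [0, 0, 0]},
  {"hand": 3.8, "travel": [0, 0, 0], "twist": [0, 0, 0]},
])

```text
time: 21.12
position: [0.5822, -0.2935, -0.0019]
tool_rot: [0.159, 0.987, -0.0, 0.0]
ft_force: [-0.2, 0.3, -0.5]
grip_width: 0.0436
grip_force: 20.0
```

Request:
move_arm([
  {"hand": 3.8, "travel": [0, 0, 0.2], "twist": [0, 0, 0]},
  {"hand": 3.8, "travel": [0, 0, 0], "twist": [0, 0, 0]},
])

```text
time: 21.28
position: [0.5822, -0.2935, -0.0041]
tool_rot: [0.159, 0.987, 0.0, -0.0]
ft_force: [-0.5, 0.6, -0.9]
grip_width: 0.0439
grip_force: 20.0
```

Request:
move_arm([
  {"hand": 3.8, "travel": [0, 0, 0.15], "twist": [0, 0, 0]},
  {"hand": 3.8, "travel": [0, 0, 0], "twist": [0, 0, 0]},
])

```text
time: 21.45
position: [0.5823, -0.2936, -0.0043]
tool_rot: [0.159, 0.987, -0.0, -0.0]
ft_force: [-1.8, 1.5, 5.0]
grip_width: 0.0435
grip_force: 20.0
```

Request:
move_arm([
  {"hand": 3.8, "travel": [0, 0, 0.1], "twist": [0, 0, 0]},
  {"hand": 3.8, "travel": [0, 0, 0], "twist": [0, 0, 0]},
])

```text
time: 21.62
position: [0.5823, -0.2936, -0.0044]
tool_rot: [0.159, 0.987, -0.0, 0.0]
ft_force: [-2.4, 1.9, 11.0]
grip_width: 0.0435
grip_force: 20.0
```

Request:
move_arm([
  {"hand": 6.2, "travel": [0, 0, -0.1], "twist": [0, 0, 0]},
  {"hand": 6.2, "travel": [0, 0, 0], "twist": [0, 0, 0]},
  {"hand": 6.2, "travel": [0, 0, 0], "twist": [0, 0, 0]},
  {"hand": 6.2, "travel": [0, 0, 0], "twist": [0, 0, 0]},
  {"hand": 6.2, "travel": [0, 0, -1], "twist": [0, 0, 0]},
])

```text
time: 22.03
position: [0.5807, -0.2925, 0.0026]
tool_rot: [0.159, 0.987, 0.001, -0.002]
ft_force: [0.1, 0.6, 0.2]
grip_width: 0.0606
grip_force: 0.0
```

Request:
move_arm([
  {"hand": 6.2, "travel": [0, 0, -3.3], "twist": [0, 0, 0]},
  {"hand": 7.5, "travel": [0, 0, -3.3], "twist": [0, 0, 0]},
  {"hand": 7.5, "travel": [0, 0, -3], "twist": [0, 0, 0]},
  {"hand": 7.5, "travel": [0, 0, 0], "twist": [0, 0, 0]},
  {"hand": 7.5, "travel": [0, 0, 0], "twist": [0, 0, 0]},
])

```text
time: 22.45
position: [0.5838, -0.2947, 0.1035]
tool_rot: [0.159, 0.987, -0.001, 0.003]
ft_force: [0.2, 0.6, 0.5]
grip_width: 0.0739
grip_force: 0.0
```

Run:
```python
from h import *
from rig import robot
o=robot.get_obs();c=robot.camera("wrist");pickle.dump((o,c),open("w13.pkl","wb"))
print(o["time"],o["position"],move(o,[.4538,.161,.1]))
disc(c,o,.027-o["position"][2],22.5)
M=R.from_quat(o["tool_rot"]).as_matrix();print(M.T@(np.array([.5829,-.2937,.027])-o["position"]))
```

```text
22.45 [ 0.58382357 -0.29465714  0.10348364] (array([26.64, 39.19,  0.13]), np.float64(71.72), None)
6.5 [131.5 128.5   9.6] [0.0018 0.0007]
22.5 [130.5 125.5  34.4] [0.0038 0.    ]
22.5 [134.5 120.5  40.3] [0.0071 0.0026]
22.5 [130.5 121.5  36.6] [0.0065 0.    ]
[0.00158893 0.00075564 0.07647497]
```

Request:
move_arm([
  {"hand": 7.5, "travel": [2.04, 3.01, 0], "twist": [0, 0, 0]},
  {"hand": 7.5, "travel": [2.04, 3.01, 0], "twist": [0, 0, 0]},
  {"hand": 7.5, "travel": [2.04, 3.01, 0], "twist": [0, 0, 0]},
  {"hand": 7.5, "travel": [2.04, 3.01, 0], "twist": [0, 0, 0]},
  {"hand": 7.5, "travel": [2.04, 3.01, 0], "twist": [0, 0, 0]},
])

```text
time: 22.92
position: [0.5304, -0.1166, 0.0989]
tool_rot: [0.159, 0.987, 0.001, -0.002]
ft_force: [0.9, 0.6, 0.0]
grip_width: 0.0753
grip_force: 0.0
```

Request:
move_arm([
  {"hand": 7.5, "travel": [2.04, 3.01, 0], "twist": [0, 0, 0]},
  {"hand": 7.5, "travel": [2.04, 3.01, 0], "twist": [0, 0, 0]},
  {"hand": 7.5, "travel": [2.04, 3.01, 0], "twist": [0, 0, 0]},
  {"hand": 7.5, "travel": [2.04, 3.01, 0], "twist": [0, 0, 0]},
  {"hand": 7.5, "travel": [2.04, 3.01, 0], "twist": [0, 0, 0]},
])

```text
time: 23.33
position: [0.4808, 0.0579, 0.0992]
tool_rot: [0.159, 0.987, -0.0, -0.002]
ft_force: [0.3, 0.0, -0.3]
grip_width: 0.0751
grip_force: 0.0
```

Request:
move_arm([
  {"hand": 7.5, "travel": [2.04, 3.01, 0], "twist": [0, 0, 0]},
  {"hand": 7.5, "travel": [2.04, 3.01, 0], "twist": [0, 0, 0]},
  {"hand": 7.5, "travel": [2.04, 3.01, 0], "twist": [0, 0, 0]},
  {"hand": 7.5, "travel": [0, 0, 0], "twist": [0, 0, 0]},
  {"hand": 7.5, "travel": [0, 0, 0], "twist": [0, 0, 0]},
])

```text
time: 23.75
position: [0.4511, 0.1627, 0.0994]
tool_rot: [0.157, 0.988, -0.001, -0.002]
ft_force: [-0.4, -0.6, 1.3]
grip_width: 0.0751
grip_force: 0.0
```

Request:
move_arm([
  {"hand": 7.5, "travel": [0, 0, 0], "twist": [0, 0, 0]},
  {"hand": 7.5, "travel": [0, 0, 0], "twist": [0, 0, 0]},
  {"hand": 7.5, "travel": [0, 0, 0], "twist": [0, 0, 0]},
])

```text
time: 24.0
position: [0.4537, 0.1599, 0.1002]
tool_rot: [0.16, 0.987, -0.0, -0.0]
ft_force: [0.4, 0.4, -0.2]
grip_width: 0.0746
grip_force: 0.0
```

Run:
```python
from h import *
from rig import robot
o=robot.get_obs()
print(o["time"],o["position"],o["grip_width"],move(o,[.4538,.161,.001]))
```

```text
24.0 [0.453668   0.15991589 0.1002001 ] 0.07459802932490321 (array([0.02, 0.11, 9.92]), np.float64(71.58), None)
```

The 45 is seated, its hole at the pocket centre within 0.3 mm. Picking the 55.

Request:
move_arm([
  {"hand": 7.5, "travel": [0, 0.1, 3], "twist": [0, 0, 0]},
  {"hand": 7.5, "travel": [0, 0, 3], "twist": [0, 0, 0]},
  {"hand": 7.5, "travel": [0, 0, 2.5], "twist": [0, 0, 0]},
  {"hand": 7.5, "travel": [0, 0, 1], "twist": [0, 0, 0]},
  {"hand": 7.5, "travel": [0, 0, 0], "twist": [0, 0, 0]},
], force=25)

```text
time: 24.42
position: [0.4523, 0.1609, 0.0035]
tool_rot: [0.16, 0.987, -0.001, -0.002]
ft_force: [-0.4, 0.5, -0.2]
grip_width: 0.075
grip_force: 0.0
```

Request:
move_arm([
  {"hand": 7.5, "travel": [0, 0, 0.2], "twist": [0, 0, 0]},
  {"hand": 7.5, "travel": [0, 0, 0], "twist": [0, 0, 0]},
])

```text
time: 24.58
position: [0.4545, 0.1619, 0.0042]
tool_rot: [0.159, 0.987, 0.0, 0.001]
ft_force: [-0.2, -0.3, -0.2]
grip_width: 0.075
grip_force: 0.0
```

Request:
move_arm([
  {"hand": 4.8, "travel": [0, 0, 0], "twist": [0, 0, 0]},
  {"hand": 4.8, "travel": [0, 0, 0], "twist": [0, 0, 0]},
  {"hand": 4.8, "travel": [0, 0, 0], "twist": [0, 0, 0]},
  {"hand": 4.8, "travel": [0, 0, 0], "twist": [0, 0, 0]},
  {"hand": 4.8, "travel": [0, 0, 0], "twist": [0, 0, 0]},
])

```text
time: 25.0
position: [0.4539, 0.1622, 0.0041]
tool_rot: [0.159, 0.987, 0.0, 0.001]
ft_force: [-0.6, -0.5, 4.9]
grip_width: 0.0528
grip_force: 25.0
```

Request:
move_arm([
  {"hand": 4.8, "travel": [0, 0, 0], "twist": [0, 0, 0]},
  {"hand": 4.8, "travel": [0, 0, 0], "twist": [0, 0, 0]},
])

```text
time: 25.17
position: [0.4539, 0.1622, 0.0041]
tool_rot: [0.159, 0.987, 0.0, 0.0]
ft_force: [-1.3, -0.3, 5.8]
grip_width: 0.0528
grip_force: 25.0
```

Request:
move_arm([
  {"hand": 4.8, "travel": [0, 0, -1], "twist": [0, 0, 0]},
  {"hand": 4.8, "travel": [0, 0, -2.5], "twist": [0, 0, 0]},
  {"hand": 4.8, "travel": [0, 0, -3.3], "twist": [0, 0, 0]},
  {"hand": 4.8, "travel": [0, 0, -3.3], "twist": [0, 0, 0]},
  {"hand": 4.8, "travel": [0, 0, -2.5], "twist": [0, 0, 0]},
])

```text
time: 25.58
position: [0.4536, 0.1623, 0.132]
tool_rot: [0.159, 0.987, 0.0, 0.001]
ft_force: [1.1, -0.5, -1.3]
grip_width: 0.0534
grip_force: 25.0
```

Request:
move_arm([
  {"hand": 4.8, "travel": [-2.06, -2.79, 0], "twist": [0, 0, 0]},
  {"hand": 4.8, "travel": [-2.06, -2.79, 0], "twist": [0, 0, 0]},
  {"hand": 4.8, "travel": [-2.06, -2.79, 0], "twist": [0, 0, 0]},
  {"hand": 4.8, "travel": [-2.06, -2.79, 0], "twist": [0, 0, 0]},
  {"hand": 4.8, "travel": [-2.06, -2.79, 0], "twist": [0, 0, 0]},
])

```text
time: 26.0
position: [0.5074, -0.0039, 0.1301]
tool_rot: [0.159, 0.987, 0.0, -0.0]
ft_force: [1.0, 0.4, -0.1]
grip_width: 0.0534
grip_force: 25.0
```

Request:
move_arm([
  {"hand": 4.8, "travel": [-2.06, -2.79, 0], "twist": [0, 0, 0]},
  {"hand": 4.8, "travel": [-2.06, -2.79, 0], "twist": [0, 0, 0]},
  {"hand": 4.8, "travel": [-2.06, -2.79, 0], "twist": [0, 0, 0]},
  {"hand": 4.8, "travel": [-2.06, -2.79, 0], "twist": [0, 0, 0]},
  {"hand": 4.8, "travel": [-2.06, -2.79, 0], "twist": [0, 0, 0]},
])

```text
time: 26.42
position: [0.5613, -0.1687, 0.1297]
tool_rot: [0.159, 0.987, 0.0, -0.0]
ft_force: [1.2, 0.5, -1.5]
grip_width: 0.0532
grip_force: 25.0
```

Request:
move_arm([
  {"hand": 4.8, "travel": [-2.06, -2.79, 0], "twist": [0, 0, 0]},
  {"hand": 4.8, "travel": [0, 0, 2.5], "twist": [0, 0, 0]},
  {"hand": 4.8, "travel": [0, 0, 2.5], "twist": [0, 0, 0]},
  {"hand": 4.8, "travel": [0, 0, 0], "twist": [0, 0, 0]},
  {"hand": 4.8, "travel": [0, 0, 0], "twist": [0, 0, 0]},
])

```text
time: 26.83
position: [0.5706, -0.1994, 0.0784]
tool_rot: [0.159, 0.987, 0.001, -0.002]
ft_force: [-1.0, -0.0, 0.1]
grip_width: 0.0535
grip_force: 25.0
```

Request:
move_arm([
  {"hand": 4.8, "travel": [0, 0, 0], "twist": [0, 0, 0]},
  {"hand": 4.8, "travel": [0, 0, 0], "twist": [0, 0, 0]},
  {"hand": 4.8, "travel": [0, 0, 0], "twist": [0, 0, 0]},
])

```text
time: 27.08
position: [0.5734, -0.2003, 0.0812]
tool_rot: [0.158, 0.987, -0.001, 0.001]
ft_force: [0.2, 0.3, -1.0]
grip_width: 0.0533
grip_force: 25.0
```

Run:
```python
from h import *
from rig import robot
o=robot.get_obs();c=robot.camera("wrist");pickle.dump((o,c),open("w14.pkl","wb"))
print(o["time"],o["position"],o["grip_width"],o["grip_force"],move(o,[.5724,-.2003,-.0029]))
pocket(c,o,(.5724,-.2003),.062);disc(c,o,.0299,27.5)
```

```text
27.0833 [ 0.57342093 -0.20034544  0.0812395 ] 0.053315276724833695 24.999591261148453 (array([ 0.12, -0.02,  8.41]), np.float64(71.76), None)
pocket [ 0.5735 -0.2007] dia 61.4 71
6.5 [129.5 132.5  16.3] [-0.0011 -0.0005]
6.5 [128.5 128.5  16.6] [ 0.0007 -0.0009]
6.5 [129.5 113.5  15.6] [ 0.0073 -0.0005]
27.5 [129.5 122.5  66.2] [ 0.0033 -0.0005]
27.5 [129.5 138.5  67.7] [-0.0038 -0.0005]
27.5 [136.5  81.5  79.8] [0.0209 0.0022]
```

Request:
move_arm([
  {"hand": 4.8, "travel": [0.05, 0, 3], "twist": [0, 0, 0]},
  {"hand": 4.8, "travel": [0, 0, 2.5], "twist": [0, 0, 0]},
  {"hand": 4.8, "travel": [0, 0, 1.5], "twist": [0, 0, 0]},
  {"hand": 4.8, "travel": [0, 0, 0], "twist": [0, 0, 0]},
  {"hand": 4.8, "travel": [0, 0, 0], "twist": [0, 0, 0]},
])

```text
time: 27.55
position: [0.5719, -0.1999, 0.0096]
tool_rot: [0.159, 0.987, 0.0, -0.0]
ft_force: [1.1, -0.1, -1.4]
grip_width: 0.0529
grip_force: 25.0
```

Request:
move_arm([
  {"hand": 4.8, "travel": [0, 0, 0], "twist": [0, 0, 0]},
  {"hand": 4.8, "travel": [0, 0, 0.6], "twist": [0, 0, 0]},
  {"hand": 4.8, "travel": [0, 0, 0.4], "twist": [0, 0, 0]},
  {"hand": 4.8, "travel": [0, 0, 0], "twist": [0, 0, 0]},
])

```text
time: 27.88
position: [0.5718, -0.2001, -0.0005]
tool_rot: [0.159, 0.987, 0.0, -0.0]
ft_force: [-0.6, 0.4, -2.3]
grip_width: 0.0532
grip_force: 25.0
```

Request:
move_arm([
  {"hand": 4.8, "travel": [0, 0, 0.2], "twist": [0, 0, 0]},
  {"hand": 4.8, "travel": [0, 0, 0], "twist": [0, 0, 0]},
])

```text
time: 28.05
position: [0.5719, -0.2001, -0.0026]
tool_rot: [0.159, 0.987, 0.0, -0.0]
ft_force: [-0.0, -0.1, -1.5]
grip_width: 0.0531
grip_force: 25.0
```

Request:
move_arm([
  {"hand": 4.8, "travel": [0, 0, 0.15], "twist": [0, 0, 0]},
  {"hand": 4.8, "travel": [0, 0, 0], "twist": [0, 0, 0]},
])

```text
time: 28.22
position: [0.5719, -0.2002, -0.0028]
tool_rot: [0.159, 0.987, -0.0, 0.0]
ft_force: [-2.2, 1.0, 4.2]
grip_width: 0.0534
grip_force: 25.0
```

Request:
move_arm([
  {"hand": 4.8, "travel": [0, 0, 0.1], "twist": [0, 0, 0]},
  {"hand": 4.8, "travel": [0, 0, 0], "twist": [0, 0, 0]},
])

```text
time: 28.38
position: [0.572, -0.2002, -0.0029]
tool_rot: [0.159, 0.987, -0.0, 0.0]
ft_force: [-3.2, 1.1, 11.6]
grip_width: 0.053
grip_force: 25.0
```

Request:
move_arm([
  {"hand": 7.1, "travel": [0, 0, -0.1], "twist": [0, 0, 0]},
  {"hand": 7.1, "travel": [0, 0, 0], "twist": [0, 0, 0]},
  {"hand": 7.1, "travel": [0, 0, 0], "twist": [0, 0, 0]},
  {"hand": 7.1, "travel": [0, 0, 0], "twist": [0, 0, 0]},
  {"hand": 7.1, "travel": [0, 0, -1], "twist": [0, 0, 0]},
])

```text
time: 28.8
position: [0.5705, -0.1994, 0.0044]
tool_rot: [0.159, 0.987, 0.001, -0.002]
ft_force: [0.1, -0.0, -0.7]
grip_width: 0.0694
grip_force: 0.0
```

Request:
move_arm([
  {"hand": 7.1, "travel": [0, 0, -3.3], "twist": [0, 0, 0]},
  {"hand": 8.6, "travel": [0, 0, -3.3], "twist": [0, 0, 0]},
  {"hand": 8.6, "travel": [0, 0, -3], "twist": [0, 0, 0]},
  {"hand": 8.6, "travel": [0, 0, 0], "twist": [0, 0, 0]},
  {"hand": 8.6, "travel": [0, 0, 0], "twist": [0, 0, 0]},
])

```text
time: 29.22
position: [0.5735, -0.201, 0.1046]
tool_rot: [0.159, 0.987, -0.001, 0.002]
ft_force: [0.1, -0.9, -0.4]
grip_width: 0.0844
grip_force: 0.0
```

Run:
```python
from h import *
from rig import robot
o=robot.get_obs();c=robot.camera("wrist");pickle.dump((o,c),open("w15.pkl","wb"))
print(o["time"],o["position"],move(o,[.558,.1257,.1]))
disc(c,o,.027-o["position"][2],27.5)
M=R.from_quat(o["tool_rot"]).as_matrix();print(M.T@(np.array([.5724,-.2003,.027])-o["position"]))
```

```text
29.2167 [ 0.57345344 -0.20100402  0.1046187 ] (array([11.72, 30.54,  0.37]), np.float64(71.72), None)
6.5 [129.5 128.5   9.6] [ 0.0015 -0.0006]
6.5 [130.5 121.5   9.6] [0.0062 0.    ]
6.5 [  2.5 185.5  10.3] [-0.0385 -0.0858]
27.5 [131.5 122.5  44.8] [0.0055 0.0007]
27.5 [130.5 127.5  39.1] [0.0022 0.    ]
27.5 [134.5 119.5  41.4] [0.0075 0.0026]
[0.00162406 0.00042286 0.0776109 ]
```

Request:
move_arm([
  {"hand": 8.6, "travel": [1.29, 3.39, 0], "twist": [0, 0, 0]},
  {"hand": 8.6, "travel": [1.29, 3.39, 0], "twist": [0, 0, 0]},
  {"hand": 8.6, "travel": [1.29, 3.39, 0], "twist": [0, 0, 0]},
  {"hand": 8.6, "travel": [1.29, 3.39, 0], "twist": [0, 0, 0]},
  {"hand": 8.6, "travel": [1.29, 3.39, 0], "twist": [0, 0, 0]},
])

```text
time: 29.68
position: [0.5619, -0.0172, 0.1001]
tool_rot: [0.159, 0.987, 0.0, -0.002]
ft_force: [-0.2, 0.5, -0.5]
grip_width: 0.0858
grip_force: 0.0
```

Request:
move_arm([
  {"hand": 8.6, "travel": [1.29, 3.39, 0], "twist": [0, 0, 0]},
  {"hand": 8.6, "travel": [1.29, 3.39, 0], "twist": [0, 0, 0]},
  {"hand": 8.6, "travel": [1.29, 3.39, 0], "twist": [0, 0, 0]},
  {"hand": 8.6, "travel": [1.29, 3.39, 0], "twist": [0, 0, 0]},
  {"hand": 8.6, "travel": [0, 0, 0], "twist": [0, 0, 0]},
])

```text
time: 30.1
position: [0.5546, 0.132, 0.1002]
tool_rot: [0.156, 0.988, 0.001, -0.002]
ft_force: [0.2, -1.1, -0.5]
grip_width: 0.0858
grip_force: 0.0
```

Request:
move_arm([
  {"hand": 8.6, "travel": [0, 0, 0], "twist": [0, 0, 0]},
  {"hand": 8.6, "travel": [0, 0, 0], "twist": [0, 0, 0]},
  {"hand": 8.6, "travel": [0, 0, 0], "twist": [0, 0, 0]},
  {"hand": 8.6, "travel": [0, 0, 0], "twist": [0, 0, 0]},
  {"hand": 8.6, "travel": [0, 0, 0], "twist": [0, 0, 0]},
])

```text
time: 30.52
position: [0.5575, 0.1246, 0.1018]
tool_rot: [0.16, 0.987, -0.0, -0.0]
ft_force: [0.1, -0.2, -0.3]
grip_width: 0.0862
grip_force: 0.0
```

Run:
```python
from h import *
from rig import robot
o=robot.get_obs()
print(o["time"],o["position"],o["grip_width"],move(o,[.558,.1257,.001]))
```

```text
30.5167 [0.55749458 0.12457184 0.10175523] 0.0861520120897328 (array([-0.02,  0.13, 10.08]), np.float64(71.59), None)
```

The 55 is seated. Last disc, the 65.

Request:
move_arm([
  {"hand": 8.6, "travel": [0, 0.1, 3], "twist": [0, 0, 0]},
  {"hand": 8.6, "travel": [0, 0, 3], "twist": [0, 0, 0]},
  {"hand": 8.6, "travel": [0, 0, 2.5], "twist": [0, 0, 0]},
  {"hand": 8.6, "travel": [0, 0, 1.3], "twist": [0, 0, 0]},
  {"hand": 8.6, "travel": [0, 0, 0], "twist": [0, 0, 0]},
], force=30)

```text
time: 30.93
position: [0.5554, 0.1258, 0.001]
tool_rot: [0.16, 0.987, -0.001, -0.003]
ft_force: [0.3, 0.2, -1.0]
grip_width: 0.0858
grip_force: 0.0
```

Request:
move_arm([
  {"hand": 8.6, "travel": [0, 0, 0.3], "twist": [0, 0, 0]},
  {"hand": 8.6, "travel": [0, 0, 0], "twist": [0, 0, 0]},
  {"hand": 8.6, "travel": [0, 0, 0], "twist": [0, 0, 0]},
])

```text
time: 31.18
position: [0.5588, 0.1266, 0.0021]
tool_rot: [0.159, 0.987, 0.0, 0.001]
ft_force: [0.3, -0.4, 0.9]
grip_width: 0.086
grip_force: 0.0
```

Request:
move_arm([
  {"hand": 5.8, "travel": [0, 0, 0], "twist": [0, 0, 0]},
  {"hand": 5.8, "travel": [0, 0, 0], "twist": [0, 0, 0]},
  {"hand": 5.8, "travel": [0, 0, 0], "twist": [0, 0, 0]},
  {"hand": 5.8, "travel": [0, 0, 0], "twist": [0, 0, 0]},
  {"hand": 5.8, "travel": [0, 0, 0], "twist": [0, 0, 0]},
])

```text
time: 31.6
position: [0.5578, 0.1267, 0.0015]
tool_rot: [0.159, 0.987, -0.0, 0.0]
ft_force: [-0.6, -1.5, 2.3]
grip_width: 0.0632
grip_force: 30.0
```

Request:
move_arm([
  {"hand": 5.8, "travel": [0, 0, 0], "twist": [0, 0, 0]},
  {"hand": 5.8, "travel": [0, 0, 0], "twist": [0, 0, 0]},
])

```text
time: 31.77
position: [0.5578, 0.1267, 0.0015]
tool_rot: [0.159, 0.987, -0.0, 0.0]
ft_force: [-0.8, -0.7, 5.8]
grip_width: 0.0634
grip_force: 30.0
```

Request:
move_arm([
  {"hand": 5.8, "travel": [0, 0, -1], "twist": [0, 0, 0]},
  {"hand": 5.8, "travel": [0, 0, -2.5], "twist": [0, 0, 0]},
  {"hand": 5.8, "travel": [0, 0, -3.3], "twist": [0, 0, 0]},
  {"hand": 5.8, "travel": [0, 0, -3.3], "twist": [0, 0, 0]},
  {"hand": 5.8, "travel": [0, 0, -2.5], "twist": [0, 0, 0]},
])

```text
time: 32.18
position: [0.5582, 0.1273, 0.1294]
tool_rot: [0.159, 0.987, 0.0, 0.001]
ft_force: [0.7, -0.0, -2.4]
grip_width: 0.0631
grip_force: 30.0
```

Request:
move_arm([
  {"hand": 5.8, "travel": [0.11, -3.71, 0], "twist": [0, 0, 0]},
  {"hand": 5.8, "travel": [0.11, -3.71, 0], "twist": [0, 0, 0]},
  {"hand": 5.8, "travel": [0.11, -3.71, 0], "twist": [0, 0, 0]},
  {"hand": 5.8, "travel": [0.11, -3.71, 0], "twist": [0, 0, 0]},
  {"hand": 5.8, "travel": [0.11, -3.71, 0], "twist": [0, 0, 0]},
])

```text
time: 32.6
position: [0.4934, -0.0483, 0.1273]
tool_rot: [0.159, 0.987, 0.0, 0.0]
ft_force: [0.9, 0.5, -1.3]
grip_width: 0.0637
grip_force: 30.0
```

Request:
move_arm([
  {"hand": 5.8, "travel": [0.11, -3.71, 0], "twist": [0, 0, 0]},
  {"hand": 5.8, "travel": [0.11, -3.71, 0], "twist": [0, 0, 0]},
  {"hand": 5.8, "travel": [0, 0, 2.5], "twist": [0, 0, 0]},
  {"hand": 5.8, "travel": [0, 0, 2.5], "twist": [0, 0, 0]},
  {"hand": 5.8, "travel": [0, 0, 0], "twist": [0, 0, 0]},
])

```text
time: 33.02
position: [0.4659, -0.1167, 0.0741]
tool_rot: [0.16, 0.987, 0.001, -0.004]
ft_force: [-1.5, 1.3, -1.6]
grip_width: 0.0635
grip_force: 30.0
```

Request:
move_arm([
  {"hand": 5.8, "travel": [0, 0, 0], "twist": [0, 0, 0]},
  {"hand": 5.8, "travel": [0, 0, 0], "twist": [0, 0, 0]},
  {"hand": 5.8, "travel": [0, 0, 0], "twist": [0, 0, 0]},
  {"hand": 5.8, "travel": [0, 0, 0], "twist": [0, 0, 0]},
])

```text
time: 33.35
position: [0.47, -0.1171, 0.0782]
tool_rot: [0.158, 0.987, -0.0, 0.001]
ft_force: [-0.1, 0.3, -2.0]
grip_width: 0.0634
grip_force: 30.0
```

Run:
```python
from h import *
from rig import robot
o=robot.get_obs();c=robot.camera("wrist");pickle.dump((o,c),open("w16.pkl","wb"))
print(o["time"],o["position"],o["grip_width"],o["grip_force"],move(o,[.4687,-.1174,-.0055]))
pocket(c,o,(.4687,-.1174),.072);disc(c,o,.0325,32.5)
```

```text
33.35 [ 0.47000488 -0.11712371  0.07821726] 0.06343269467544012 29.999068155884743 (array([ 0.14, -0.06,  8.37]), np.float64(71.78), None)
pocket [ 0.4701 -0.1175] dia 71.5 59
6.5 [130.5 131.5  15.5] [-0.0007 -0.0001]
6.5 [130.5 136.5  20.4] [-0.0029 -0.0001]
6.5 [  4.5 106.5  17.1] [ 0.0101 -0.0494]
32.5 [128.5 123.5  79.9] [ 0.0029 -0.0009]
32.5 [129.5 141.5  83.5] [-0.0051 -0.0005]
32.5 [129.5 135.5  78.9] [-0.0024 -0.0005]
```

Request:
move_arm([
  {"hand": 5.8, "travel": [0.05, -0.03, 3], "twist": [0, 0, 0]},
  {"hand": 5.8, "travel": [0, 0, 2.5], "twist": [0, 0, 0]},
  {"hand": 5.8, "travel": [0, 0, 1.5], "twist": [0, 0, 0]},
  {"hand": 5.8, "travel": [0, 0, 0], "twist": [0, 0, 0]},
  {"hand": 5.8, "travel": [0, 0, 0], "twist": [0, 0, 0]},
])

```text
time: 33.82
position: [0.4684, -0.1171, 0.007]
tool_rot: [0.159, 0.987, 0.0, -0.0]
ft_force: [1.1, 0.2, -1.8]
grip_width: 0.0631
grip_force: 30.0
```

Request:
move_arm([
  {"hand": 5.8, "travel": [0, 0, 0], "twist": [0, 0, 0]},
  {"hand": 5.8, "travel": [0, 0, 0.6], "twist": [0, 0, 0]},
  {"hand": 5.8, "travel": [0, 0, 0.4], "twist": [0, 0, 0]},
  {"hand": 5.8, "travel": [0, 0, 0], "twist": [0, 0, 0]},
])

```text
time: 34.15
position: [0.4685, -0.1175, -0.003]
tool_rot: [0.159, 0.987, -0.0, 0.0]
ft_force: [0.1, 0.9, -1.4]
grip_width: 0.0633
grip_force: 30.0
```

Request:
move_arm([
  {"hand": 5.8, "travel": [0, 0, 0.15], "twist": [0, 0, 0]},
  {"hand": 5.8, "travel": [0, 0, 0], "twist": [0, 0, 0]},
])

```text
time: 34.32
position: [0.4684, -0.1174, -0.0045]
tool_rot: [0.159, 0.987, -0.0, 0.0]
ft_force: [-0.4, -0.4, -1.1]
grip_width: 0.063
grip_force: 30.0
```

Request:
move_arm([
  {"hand": 5.8, "travel": [0, 0, 0.15], "twist": [0, 0, 0]},
  {"hand": 5.8, "travel": [0, 0, 0], "twist": [0, 0, 0]},
])

```text
time: 34.48
position: [0.4686, -0.1175, -0.0055]
tool_rot: [0.159, 0.987, -0.0, 0.0]
ft_force: [-0.6, 0.6, 3.4]
grip_width: 0.0631
grip_force: 30.0
```

Request:
move_arm([
  {"hand": 5.8, "travel": [0, 0, 0.1], "twist": [0, 0, 0]},
  {"hand": 5.8, "travel": [0, 0, 0], "twist": [0, 0, 0]},
])

```text
time: 34.65
position: [0.4686, -0.1175, -0.0056]
tool_rot: [0.159, 0.987, -0.0, 0.001]
ft_force: [-2.1, 1.7, 12.6]
grip_width: 0.0632
grip_force: 30.0
```

Contact at the expected height. Releasing, rising, then backing out to a viewpoint where I can check the whole tray numerically.

Request:
move_arm([
  {"hand": 8.0, "travel": [0, 0, -0.1], "twist": [0, 0, 0]},
  {"hand": 8.0, "travel": [0, 0, 0], "twist": [0, 0, 0]},
  {"hand": 8.0, "travel": [0, 0, 0], "twist": [0, 0, 0]},
  {"hand": 8.0, "travel": [0, 0, 0], "twist": [0, 0, 0]},
  {"hand": 8.0, "travel": [0, 0, -1], "twist": [0, 0, 0]},
])

```text
time: 35.07
position: [0.4673, -0.1169, 0.003]
tool_rot: [0.159, 0.987, 0.001, -0.002]
ft_force: [0.2, 0.3, 0.2]
grip_width: 0.0791
grip_force: 0.0
```

Request:
move_arm([
  {"hand": 8.0, "travel": [0, 0, -3.3], "twist": [0, 0, 0]},
  {"hand": 8.0, "travel": [0, 0, -3.3], "twist": [0, 0, 0]},
  {"hand": 8.0, "travel": [0, 0, -4], "twist": [0, 0, 0]},
  {"hand": 8.0, "travel": [0, 0, -4], "twist": [0, 0, 0]},
  {"hand": 8.0, "travel": [-2.7, -0.8, -3], "twist": [0, 0, 0]},
])

```text
time: 35.48
position: [0.4865, -0.1298, 0.1827]
tool_rot: [0.158, 0.987, 0.001, -0.003]
ft_force: [1.2, 0.7, -1.0]
grip_width: 0.0801
grip_force: 0.0
```

Request:
move_arm([
  {"hand": 8.0, "travel": [-2.7, -0.8, -3], "twist": [0, 0, 0]},
  {"hand": 8.0, "travel": [-2.7, -0.8, -3], "twist": [0, 0, 0]},
  {"hand": 8.0, "travel": [-2.7, -0.8, -1], "twist": [0, 0, 0]},
  {"hand": 8.0, "travel": [-2.7, -0.8, 0], "twist": [0, 0, 0]},
  {"hand": 8.0, "travel": [0, 0, 0], "twist": [0, 0, 0]},
])

```text
time: 35.9
position: [0.5886, -0.2016, 0.252]
tool_rot: [0.16, 0.987, -0.002, 0.004]
ft_force: [-0.2, -0.0, -0.3]
grip_width: 0.0801
grip_force: 0.0
```

Request:
move_arm([
  {"hand": 8.0, "travel": [0, 0, 0], "twist": [0, 0, 0]},
  {"hand": 8.0, "travel": [0, 0, 0], "twist": [0, 0, 0]},
  {"hand": 8.0, "travel": [0, 0, 0], "twist": [0, 0, 0]},
])

```text
time: 36.15
position: [0.5824, -0.1966, 0.2495]
tool_rot: [0.159, 0.987, 0.001, -0.001]
ft_force: [0.1, 0.2, -0.3]
grip_width: 0.0801
grip_force: 0.0
```

Run:
```python
from h import *
from rig import robot
o=robot.get_obs();c=robot.camera("wrist");pickle.dump((o,c),open("w17.pkl","wb"))
print(o["time"],o["position"])
g=cv2.cvtColor(c["frame"],cv2.COLOR_RGB2GRAY)
P={65:(.4687,-.1174),24:(.5622,-.1069),35:(.4792,-.2108),55:(.5726,-.2003),45:(.583,-.2937)}
h=ext(c,o)[2,3]-.027
for k,p in P.items():
    u=proj(c,[*p,.027],o);x,y=u.round().astype(int);w=int(k*.55/1000*429/h)+8;x0,y0=max(x-w,0),max(y-w,0)
    s=g[y0:y+w,x0:x+w];e=k/2000*429/h;out=[]
    for rr,tag in((e,"rim"),(6.5/1000*429/h,"hole")):
        r=cv2.HoughCircles(s,cv2.HOUGH_GRADIENT,1,3,param1=60,param2=8,minRadius=int(rr*.88),maxRadius=int(rr*1.15)+1)
        if r is not None:
            best=min(r[0][:6],key=lambda q:np.hypot(q[0]+x0-u[0],q[1]+y0-u[1]));out.append((tag,((cast(c,best[:2]+[x0,y0],.027,o)[:2]-p)*1000).round(1),round(best[2]/rr,2)))
    print(k,u.round(),out)
```

```text
36.15 [ 0.58244992 -0.19663107  0.24946906]
65 [364.  44.] [('rim', array([-1.1,  0.4]), np.float64(1.09)), ('hole', array([ 1. , -1.2]), np.float64(1.09))]
24 [404. 143.] [('rim', array([-2. , -0.5]), np.float64(1.15)), ('hole', array([-0.8,  0.2]), np.float64(1.09))]
35 [269.  91.] [('rim', array([-1.3,  0.4]), np.float64(1.01)), ('hole', array([-1.6, -0.5]), np.float64(1.09))]
55 [312. 185.] [('rim', array([-1.3,  0.6]), np.float64(1.0)), ('hole', array([-0.6, -0.6]), np.float64(0.91))]
45 [226. 224.] [('rim', array([-0.8, -0.2]), np.float64(1.07)), ('hole', array([-0.8, -0.2]), np.float64(0.91))]
```

All five rims and holes lie within 2 mm of their pocket centres at the seated height, and the arm is clear. Handing in.

```bash
python3 -c "
from rig import robot
print(robot.hand_in())"
```

```text
the job is handed in; nothing more can be done
None
```

I put all five drivers down in their matching pockets and handed the job in at about 36 s; the hand-in returned no verdict. I confirmed the 24 mm one by eye. For the other four I relied on contact height and circle fits, because I had used all 14 picture views.

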